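Park the two squeeze bottles in their bays

TASK

Push the brown and the white squeeze bottle that stand in front of the white two-bay bottle holder across the worktop, low on their bodies so that they stay standing and do not rock, until each is fully home against the back stop of the holder, one bottle in each bay (either way round). Only push them with the outside or tips of the fingers: do not pinch or lift them, do not press hard, and leave the other things on the worktop where they are.

Things in the scene. Friction and masses are not known exactly. Their poses are not given: they have to be found in the camera images.
- brown_bottle: Brown round squeeze bottle with a red nozzle tip, 52 mm in diameter (straight round body to 120 mm above the worktop, then a narrow neck and nozzle), 186 mm tall, about 0.18 kg, standing loose on the worktop. Origin at the centre of its underside, z up its axis; its yaw means nothing; as it stands it may read up to 0.04 rad of lean. It slides steadily when pushed within about 20 mm of the worktop; pushed higher it may rock or tip.
- white_bottle: White round squeeze bottle with a red nozzle, 56 mm in diameter (straight round body to 130 mm above the worktop, then a narrow neck and nozzle), 196 mm tall, about 0.18 kg, standing loose on the worktop. Origin at the centre of its underside, z up its axis; its yaw means nothing; as it stands it may read up to 0.04 rad of lean. It slides steadily when pushed within about 20 mm of the worktop; pushed higher it may rock or tip.
- bottle_bay: White plastic two-bay bottle holder fixed on the worktop, 252 mm wide. Origin on the worktop, at the middle of the front face of its back stop (10 mm thick, 30 mm high); x into the stop (away from the robot), y left. Bays at y +80 and -80 mm are floorless Us, open to -x: rails 6 mm thick, 30 mm high, 76 mm apart inside for 32 mm from the stop, then flaring to 95 mm apart at 53 mm from it.
- bay_left (a point): Left bay of the holder: point on the worktop at the middle of the front face of this bay's back stop; axes as the holder's (x into the stop, away from the robot). A bottle fully home touches the stop: the white one's axis is then 28 mm, the brown one's 26 mm in front (-x) of this point.
- bay_right (a point): Right bay of the holder: the same point and axes for the right bay.
- gauze_box: Bystander: white and blue carton 64 x 106 x 45 mm, loose, to the left of the work. Origin at the centre of its underside.
- lancet_box: Bystander: white and red-brown carton 52 x 86 x 58 mm, loose, to the left of the work. Origin at the centre of its underside.
- kidney_dish: Bystander: kidney-shaped dish 95 x 216 x 34 mm, loose, behind the holder. Origin at the centre of its underside.
- tape_white: Bystander: roll of white tape lying flat, 66 x 62 x 25 mm, loose, at the right edge of the worktop (to the right of it the space is free). Origin at the centre of its underside.
- forceps: Bystander: steel thumb forceps lying flat, 14 x 127 x 8 mm, loose, front left. Origin at the centre of its underside, its length along its y axis.
There are look-alikes about, which are no part of the job. Of the things shaped like the white_bottle, the white one is meant.

How it is judged:
By the outcome, as a careful person would: the job done as asked, in the order asked, and still so for the second after the job is handed in, with the robot touching nothing.
It also fails if it takes over 72 s, if anything falls off the work surface, if the arm or the gripper's body presses on something with over 40 N, if the wrist force passes 120 N, or if a joint passes its speed limit or range.

ROBOT

A 6-joint arm with a two-finger parallel gripper is mounted at the origin on a cart in front of the work surface, level with it; the furniture and walls round the work are solid. World frame = base frame: x ahead of the robot, y to its left, z up, the work surface at z = 0. Lengths are in m, angles in rad, forces in N, time in s.
With the tool pointing down it reaches from about 0.35 to 0.775 m from the base axis. Payload 5.5 kg.
Tool frame: the origin (TCP) lies at the very end of the fingers, on their centre line; the grasp point (between the pads) lies 19 mm behind it (env.grasp_offset is the distance from the TCP to the grasp point, in m); z points along the fingers, x is the direction in which the jaws open and shut, and the axes are right-handed (so a half turn about z gives the same grasp; the last joint's range is limited). The gripper opens to 85 mm and grips with 20 to 120 N. Pads are 22 mm wide; open, the fingers measure 114 mm over their backs; the gripper's body (76 mm by 85 mm) begins 54 mm behind the grasp point. The pads swing forward as they close: fully open they stand 13 mm farther back than shut.
Start: joints at [1.072, 0.313, 0.046, 1.304, 0, 1.431], TCP at [0.202, 0.538, 0.231] pointing down, gripper open.
Joint ranges: [-2.76, 2.76], [-0.86, 1.69], [-1.03, 1.26], [-2.2, 2.34], [-1.47, 1.5], [-3.14, 3.14]. Speed limits (rad/s): [2.57, 2.57, 3.14, 3.14, 3.14, 3.14].

INTERFACE

Orientations are given as a unit quaternion [w, x, y, z].
In Python, from workcell import status, viewer, env gives the robot as it stands.
- The arm moves only by the tool carry_out, never from a script. Its argument "plan" is a list of rows, each an object of numbers: "x", "y", "z": the shift along the tool's x, y, z in m; "ax", "ay", "az": the turn, a rotation vector about the tool's x, y, z in rad; "hand": the opening, from 0 (shut) to 1 (fully open). In form: [{"x": .., "y": .., "z": .., "ax": .., "ay": .., "az": .., "hand": ..}, ...]. A call has 1 to 12 rows; each row is the pose to reach, as a shift and turn from the pose measured when the call began, along the tool's axes at that moment; what a row does not reach only later rows make up. A row lasts 1/12 s, in which the tool goes at most 41.7 mm and 7.16 degrees, less where a joint would pass 70% of its speed; a pose out of reach is approached as far as the arm can. A call with a gripper value outside its range is refused whole. The fingers move at their own pace and stop on an object; "squeeze" is the grip in N (left out, the last holds). Time passes only in rows, so rows that repeat a pose let the fingers close. It gives the time, the measured TCP pose, the force and the opening at its end, in the units of the state.
- status.get_state(): the state, without advancing time (a new reading comes with each control period).
- viewer.read_camera(name): name is "scene" or "top"; returns the picture (420x560x3 uint8, red, green, blue); there is no depth.
- viewer.camera_model(name): a dict with "vfov" (degrees; the focal length in pixels is half the picture's height over the tangent of half this angle, whatever the lens; pixels are square), "cx", "cy" (the principal point, pixels), "T" (4x4, takes a point from camera to world coordinates). Camera axes: x right, y down, z forward; pixel columns grow to the right and rows downward; lengths in m; the calibration is good to about 2 mm. A picture is of the moment at which its call begins. camera_model takes no time and is no camera call.
- env.hand_in(): hands the job in, once; it reports no verdict.
The state is a dict: "clock": time; "joint_pos": joint angles; "qvel": joint speeds; "tau": joint torques, N m; "tcp_pos": TCP position; "orientation": TCP orientation; "wrist_force": force on the tool from outside, world axes, zero at the start; "ft_torque": the same for the moment, N m; "finger_gap": finger opening in m.
Only numpy, scipy, OpenCV 4.12 (cv2) and the standard library are available. Lean on these libraries where they do the work, as an engineer would, in place of code of your own. Each camera call takes 0.05 s, during which the arm holds its last target.

## Working session

There is one attempt and no reset: what is moved stays moved. The work goes in short steps, Python scripts to look and compute and a tool call to move; the robot and the scene stay as the last step left them, time stands still between calls to the robot, and variables do not carry over. Pictures are saved under pics/ and viewed, and the job is handed in when it is done.

Besides the shell and the picture viewer there is one more tool, called after "Request:" by a JSON object that holds its "name" and its "arguments". carry_out: Moves the arm, as the interface text tells. Its arguments: {"type":"object","properties":{"plan":{"type":"array"},"squeeze":{"type":"number"}},"required":["plan"]}

```bash
ls; mkdir -p pics
python3 - <<'E'
from workcell import status, viewer, env
import cv2
print(status.get_state())
for n in("scene","top"):
    im=viewer.read_camera(n); cv2.imwrite(f"pics/{n}0.png",im[:,:,::-1]); m=viewer.camera_model(n); print(n,m)
E
```

```text
pics
{'clock': 0.0, 'joint_pos': array([1.07241028e+00, 3.14013041e-01, 4.49499248e-02, 1.30359895e+00,
       3.01029196e-05, 1.43120854e+00]), 'qvel': array([-2.87136321e-04, -3.24896978e-04, -6.63830292e-04, -2.43768176e-05,
       -1.38385671e-03,  2.09548217e-03]), 'tau': array([-1.16592426e-03, -4.80630720e+01,  2.98529434e+01,  1.97452650e-02,
       -1.25500528e-04, -2.00309597e-05]), 'tcp_pos': array([0.20165198, 0.53792156, 0.23038981]), 'orientation': array([ 4.06051725e-04,  8.21933125e-01,  5.69583241e-01, -8.39994571e-04]), 'wrist_force': array([ 0.01648441, -0.01723706,  0.16781351]), 'ft_torque': array([-0.03030153, -0.06076377,  0.03038414]), 'finger_gap': 0.08562345779970267}
scene {'vfov': 45.873655966576536, 'cx': 275.14379929345665, 'cy': 211.58750083438014, 'T': array([[ 0.82397476, -0.32427109,  0.46466531,  0.10426394],
       [-0.56624546, -0.50129937,  0.65426678, -0.40884553],
       [ 0.02077663, -0.80221394, -0.59667506,  0.58927024],
       [ 0.        ,  0.        ,  0.        ,  1.        ]])}
top {'vfov': 45.917225963837716, 'cx': 284.68764306007023, 'cy': 202.7423367547058, 'T': array([[ 4.02533233e-04, -9.94225254e-01,  1.07312543e-01,
         4.20637998e-01],
       [-9.99978401e-01,  3.03781812e-04,  6.56542164e-03,
         1.75638825e-01],
       [-6.56010759e-03, -1.07312867e-01, -9.94203658e-01,
         1.05111707e+00],
       [ 0.00000000e+00,  0.00000000e+00,  0.00000000e+00,
         1.00000000e+00]])}
```

View pics/scene0.png

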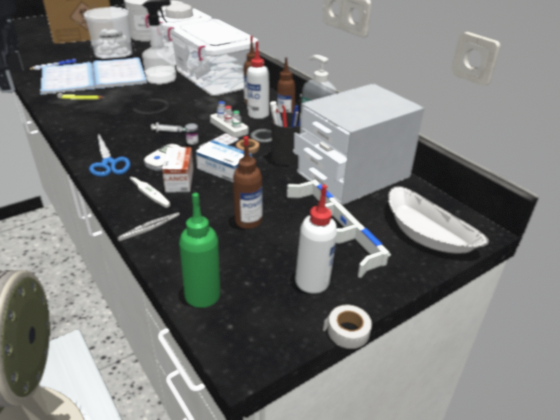

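View pics/top0.png

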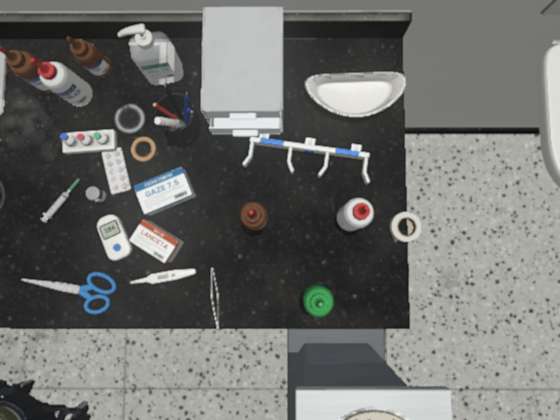

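```bash
cat > h.py <<'E'
import numpy as np, cv2
from workcell import status, viewer, env
def proj(n,P):
    m=viewer.camera_model(n);T=m["T"];f=210/np.tan(np.radians(m["vfov"]/2))
    p=(np.atleast_2d(P)-T[:3,3])@T[:3,:3]
    return np.c_[m["cx"]+f*p[:,0]/p[:,2],m["cy"]+f*p[:,1]/p[:,2]]
def w(n,u,v,z=0):
    m=viewer.camera_model(n);T=m["T"];f=210/np.tan(np.radians(m["vfov"]/2))
    d=T[:3,:3]@np.array([(u-m["cx"])/f,(v-m["cy"])/f,1]);c=T[:3,3]
    return c+d*(z-c[2])/d[2]
def circ(x,y,z,r):
    a=np.linspace(0,2*np.pi,60);return np.c_[x+r*np.cos(a),y+r*np.sin(a),0*a+z]
def crop(im,x0,y0,x1,y1,k,name):
    c=cv2.resize(im[y0:y1,x0:x1,::-1],None,fx=k,fy=k,interpolation=cv2.INTER_CUBIC)
    for x in range((x0+19)//20*20,x1,20): cv2.putText(c,str(x),(int((x-x0+.5)*k),10),0,.35,(0,255,255));cv2.line(c,(int((x-x0+.5)*k),12),(int((x-x0+.5)*k),18),(0,255,255))
    for y in range((y0+19)//20*20,y1,20): cv2.putText(c,str(y),(0,int((y-y0+.5)*k)),0,.35,(0,255,255))
    cv2.imwrite(name,c)
E
python3 - <<'E'
from h import *
crop(cv2.imread("pics/top0.png")[:,:,::-1],230,120,430,260,4,"pics/c1.png")
crop(cv2.imread("pics/scene0.png")[:,:,::-1],220,130,400,300,3.5,"pics/c2.png")
E
```

```text
(no output)
```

View pics/c1.png

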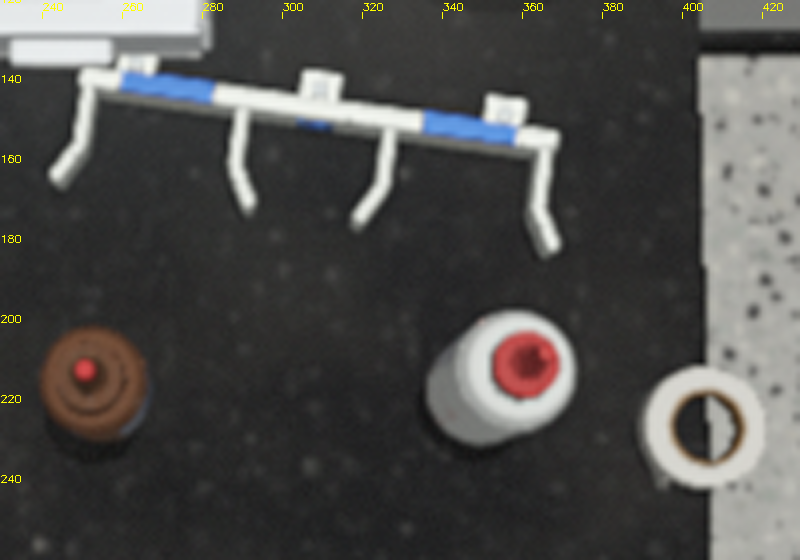

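View pics/c2.png

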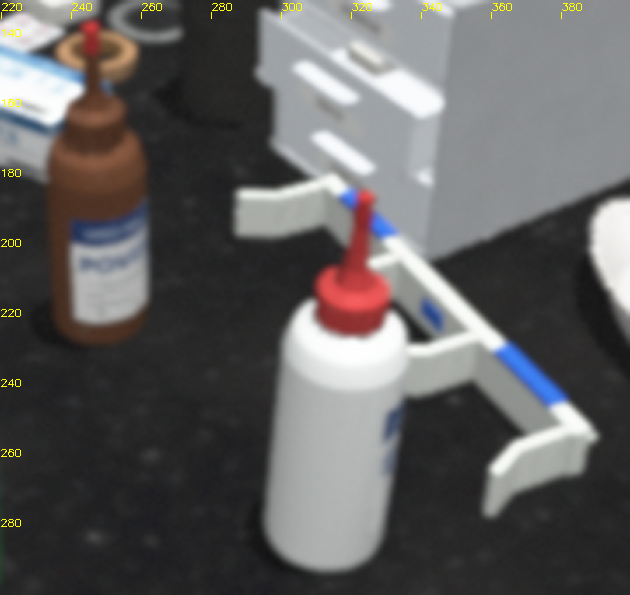

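```bash
cat > fit.py <<'E'
from h import *
from scipy.optimize import minimize
im=cv2.imread("pics/top0.png")[:,:,::-1]
x0,y0,x1,y1=240,130,375,188
k=6
c=cv2.resize(im[y0:y1,x0:x1],None,fx=k,fy=k,interpolation=cv2.INTER_CUBIC).max(2).astype(float)
obs=np.clip((c-110)/80,0,1)
# ignore tabs/box behind the stop
def polys():
    L=[[(0,126),(10,126),(10,-126),(0,-126)]]
    for b in(80,-80):
        for s in(1,-1):
            L.append([(0,b+s*38),(-32,b+s*38),(-53,b+s*47.5),(-53,b+s*53.5),(-32,b+s*44),(0,b+s*44)])
    return [np.array(l)/1000 for l in L]
PL=polys()
def pw(P,p,z=.03):
    x,y,a=p;R=np.array([[np.cos(a),-np.sin(a)],[np.sin(a),np.cos(a)]])
    q=P@R.T+[x,y];return np.c_[q,np.full(len(q),z)]
def uv(P,p,z=.03): return proj("top",pw(P,p,z))
def ren(p):
    m=np.zeros(c.shape,np.uint8)
    for P in PL:
        q=(uv(P,p)-[x0,y0]+.5)*k-.5
        cv2.fillPoly(m,[np.round(q*16).astype(np.int32)],255,cv2.LINE_AA,4)
    return cv2.GaussianBlur(m,(0,0),3)/255.
def cost(p):
    # weight: ignore behind the stop
    W=np.ones(c.shape,np.uint8)
    B=np.array([(10.5,200),(80,200),(80,-200),(10.5,-200)])/1000
    q=(uv(B,p)-[x0,y0]+.5)*k-.5; cv2.fillPoly(W,[q.astype(np.int32)],0)
    return (((ren(p)-obs)**2)*W).sum()/1000
if __name__=="__main__":
    a=w("top",250,142,.03);b=w("top",366,157,.03);print(a,b,np.linalg.norm(a-b))
    m=(a+b)/2;d=a-b;p0=[m[0],m[1],np.arctan2(-d[0],d[1])]
    r=minimize(cost,p0,method="Nelder-Mead",options=dict(initial_simplex=[p0,[p0[0]+.006,p0[1],p0[2]],[p0[0],p0[1]+.006,p0[2]],[p0[0],p0[1],p0[2]+.05]],xatol=1e-5))
    print(p0,cost(p0),r.x,r.fun)
    p=r.x
    o=im[:,:,::-1].copy();o=cv2.resize(o[y0:y1+75,x0-10:x1+20],None,fx=4.5,fy=4.5,interpolation=cv2.INTER_CUBIC)
    def dr(q,col):cv2.polylines(o,[((q-[x0-10,y0]+.5)*4.5).astype(np.int32)],True,col,1)
    for P in PL: dr(uv(P,p),(0,0,255))
    np.save("hold.npy",p)
    cv2.imwrite("pics/fit.png",o)
E
python3 fit.py
```

```text
[0.65921491 0.25530045 0.03      ] [0.6269795  0.01244036 0.03      ] 0.24499009358119353
[np.float64(0.6430972056000902), np.float64(0.13387040159916386), np.float64(-0.13196109323181887)] 4.085772748101692 [ 0.64405294  0.13211843 -0.13909613] 1.9073859725826605
```

View pics/fit.png

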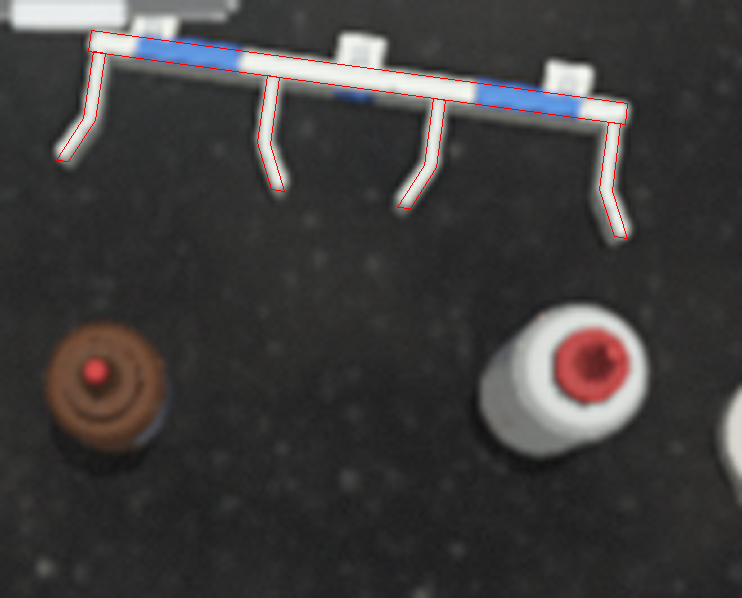

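```bash
cat > bt.py <<'E'
from h import *
import sys
def cyl(n,x,y,r,h):
    q=np.r_[proj(n,circ(x,y,0,r)),proj(n,circ(x,y,h,r))].astype(np.float32)
    return cv2.convexHull(q)[:,0]
def over(n,im,B,box,k,name):
    x0,y0,x1,y1=box
    o=cv2.resize(im[y0:y1,x0:x1],None,fx=k,fy=k,interpolation=cv2.INTER_CUBIC)
    for (x,y,r,h) in B:
        cv2.polylines(o,[((cyl(n,x,y,r,h)-[x0,y0]+.5)*k).astype(np.int32)],True,(0,255,0),1)
        cv2.polylines(o,[((proj(n,circ(x,y,h,r))-[x0,y0]+.5)*k).astype(np.int32)],True,(0,255,255),1)
    cv2.imwrite(name,o)
E
python3 - <<'E'
from bt import *
W=w("top",347.2,218.3,0)[:2]; print("W",W)
Bt=w("top",253.2,215.5,.115)[:2]; print("B",Bt)
# scene contact: base near point
print(proj("scene",circ(*W,0,.028))[:,1].max(),proj("scene",circ(*Bt,0,.026))[:,1].max())
B=[(*W,.028,.13),(*Bt,.026,.12)]
over("top",cv2.imread("pics/top0.png"),B,(230,190,390,250),5,"pics/o1.png")
over("scene",cv2.imread("pics/scene0.png"),B,(220,150,350,300),4,"pics/o2.png")
E
```

```text
W [0.50082034 0.04980215]
B [0.49738381 0.24147881]
291.45216547197555 229.95773932239086
```

View pics/o1.png

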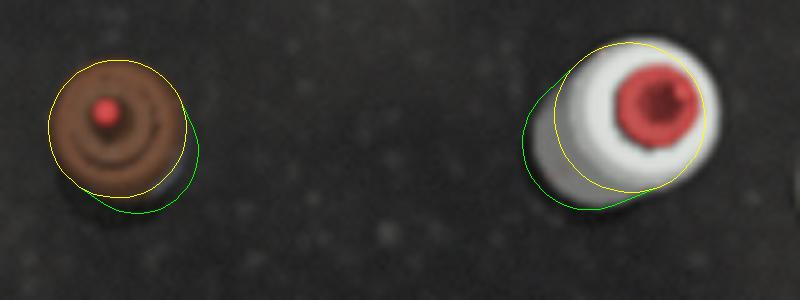

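View pics/o2.png

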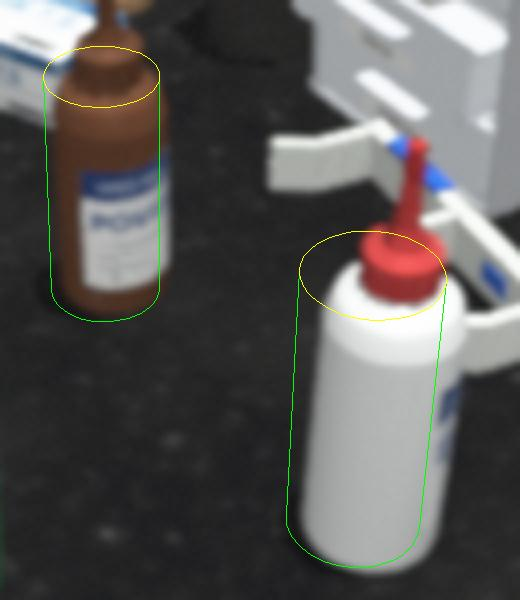

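Run:
```python
from bt import *
W=(.5035,.0445);Bt=(.499,.2385)
B=[(*W,.028,.13),(*Bt,.026,.12)]
over("top",cv2.imread("pics/top0.png"),B,(230,190,390,250),5,"pics/o1.png")
over("scene",cv2.imread("pics/scene0.png"),B,(220,150,350,300),4,"pics/o2.png")
G=w("top",317,303,0.0);print("green",G); print("tape",w("top",405,226,.025),"tapeL",w("top",389,226,.025))
p=np.load("hold.npy");a=p[2];ex=np.array([np.cos(a),np.sin(a)]);ey=np.array([-ex[1],ex[0]])
for s,n in((.08,"L"),(-.08,"R")):print(n,p[:2]+s*ey)
for q in(W,Bt):d=np.array(q)-p[:2];print("holder frame",d@ex,d@ey)
print(ex,ey)
for n,z in(("box1L",0.045),):print(w("top",195,202,z),w("top",183,242,.058))
print("forceps",w("top",216,300,.005))
```

```text
green [0.32369185 0.11508107 0.        ]
tape [ 0.48293789 -0.06644199  0.025     ] tapeL [ 0.48293775 -0.03339545  0.025     ]
L [0.65514479 0.21134577]
R [0.6329611  0.05289109]
holder frame -0.12704732040577943 -0.1062595781255902
holder frame -0.15840157632924845 0.08524279949799339
[ 0.99034172 -0.13864803] [0.13864803 0.99034172]
[0.53081877 0.36562642 0.045     ] [0.44889829 0.3856113  0.058     ]
forceps [0.33008476 0.32536799 0.005     ]
```

View pics/o1.png

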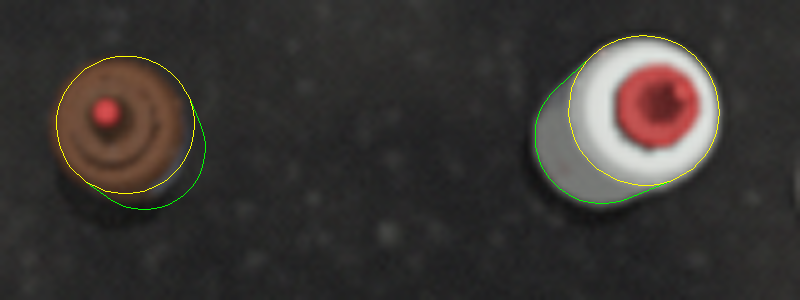

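View pics/o2.png

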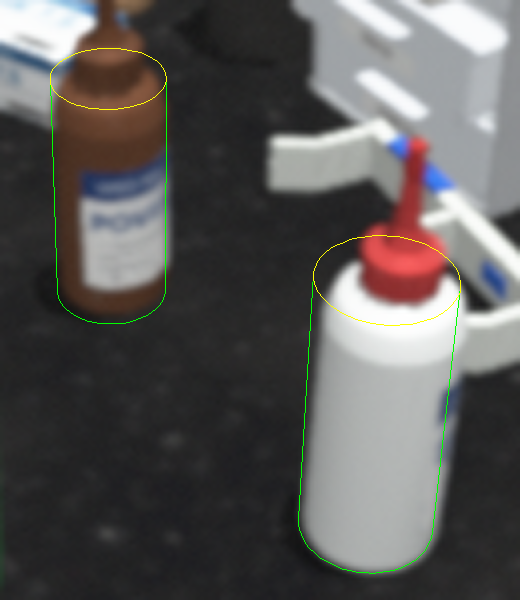

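```bash
cat > go.py <<'E'
from h import *
from scipy.spatial.transform import Rotation as R
import sys
x,y,z,psi,th=map(float,sys.argv[1:6])   # psi,th deg
s=status.get_state();q=s["orientation"];C=R.from_quat(q,scalar_first=True)
f=np.array([np.cos(np.radians(psi)),np.sin(np.radians(psi)),0]);l=np.array([-f[1],f[0],0])
T=R.from_matrix(np.c_[l,f,[0,0,-1]])*R.from_rotvec([-np.radians(th),0,0])
rel=C.inv()*T
print("tcp",s["tcp_pos"].round(4),"t",s["clock"],"F",s["wrist_force"].round(2),"gap",round(s["finger_gap"],4))
print("shift",(C.inv().apply(np.array([x,y,z])-s["tcp_pos"])).round(4),"rotvec",rel.as_rotvec().round(4), "zaxis",T.as_matrix()[:,2].round(3))
E
python3 go.py .442 .2515 .20 -11 33
```

```text
tcp [0.2017 0.538  0.2305] t 0.1 F [-0.15 -0.17  0.13] gap 0.0853
shift [-0.1838  0.3256  0.0307] rotvec [-0.575   0.0496 -0.1618] zaxis [ 0.535 -0.104 -0.839]
```

Request:
{"name": "carry_out", "arguments": {"plan": [{"x": -0.046, "y": 0.081, "z": 0.008, "ax": -0.14, "ay": 0.012, "az": -0.04, "hand": 0.28}, {"x": -0.092, "y": 0.163, "z": 0.015, "ax": -0.29, "ay": 0.025, "az": -0.08, "hand": 0.28}, {"x": -0.138, "y": 0.244, "z": 0.023, "ax": -0.43, "ay": 0.037, "az": -0.12, "hand": 0.28}, {"x": -0.184, "y": 0.326, "z": 0.031, "ax": -0.575, "ay": 0.05, "az": -0.162, "hand": 0.28}, {"x": -0.184, "y": 0.326, "z": 0.031, "ax": -0.575, "ay": 0.05, "az": -0.162, "hand": 0.28}, {"x": -0.184, "y": 0.326, "z": 0.031, "ax": -0.575, "ay": 0.05, "az": -0.162, "hand": 0.28}, {"x": -0.184, "y": 0.326, "z": 0.031, "ax": -0.575, "ay": 0.05, "az": -0.162, "hand": 0.28}, {"x": -0.184, "y": 0.326, "z": 0.031, "ax": -0.575, "ay": 0.05, "az": -0.162, "hand": 0.28}, {"x": -0.184, "y": 0.326, "z": 0.031, "ax": -0.575, "ay": 0.05, "az": -0.162, "hand": 0.28}, {"x": -0.184, "y": 0.326, "z": 0.031, "ax": -0.575, "ay": 0.05, "az": -0.162, "hand": 0.28}, {"x": -0.184, "y": 0.326, "z": 0.031, "ax": -0.575, "ay": 0.05, "az": -0.162, "hand": 0.28}, {"x": -0.184, "y": 0.326, "z": 0.031, "ax": -0.575, "ay": 0.05, "az": -0.162, "hand": 0.28}], "squeeze": 20}}

```text
clock: 1.1
tcp_pos: [0.4421, 0.2506, 0.1994]
orientation: [0.219, 0.74, 0.61, 0.18]
wrist_force: [0.7, 0.7, 0.1]
finger_gap: 0.0243
```

```bash
python3 go.py .442 .2515 .20 -11 33; python3 go.py .442 .2515 .06 -11 33
```

```text
tcp [0.4421 0.2506 0.1994] t 1.1 F [0.68 0.65 0.05] gap 0.0243
shift [ 0.0009  0.0001 -0.0007] rotvec [-0.0009  0.0005 -0.0008] zaxis [ 0.535 -0.104 -0.839]
tcp [0.4421 0.2506 0.1994] t 1.1 F [0.68 0.65 0.05] gap 0.0243
shift [ 0.0009 -0.076   0.1168] rotvec [-0.0009  0.0005 -0.0008] zaxis [ 0.535 -0.104 -0.839]
```

Arm tracks well. Descend to z = 0.04 and look at where the fingertips are.

Request:
{"name": "carry_out", "arguments": {"plan": [{"x": 0.001, "y": -0.02, "z": 0.033, "hand": 0.28}, {"x": 0.001, "y": -0.04, "z": 0.066, "hand": 0.28}, {"x": 0.001, "y": -0.06, "z": 0.099, "hand": 0.28}, {"x": 0.001, "y": -0.087, "z": 0.1335, "hand": 0.28}, {"x": 0.001, "y": -0.087, "z": 0.1335, "hand": 0.28}, {"x": 0.001, "y": -0.087, "z": 0.1335, "hand": 0.28}]}}

```text
schema error: expected keys x, y, z, ax, ay, az, hand
```

Run:
```python
from h import *
s=status.get_state();print(s["tcp_pos"])
print(proj("scene",s["tcp_pos"]),proj("top",s["tcp_pos"]))
crop(viewer.read_camera("scene"),130,100,290,250,4,"pics/s2.png")
crop(viewer.read_camera("top"),200,180,320,280,5,"pics/t2.png")
```

```text
[0.44207172 0.25057279 0.19938106]
[[212.79946159 134.62559805]] [[244.23094226 243.65346489]]
```

View pics/s2.png

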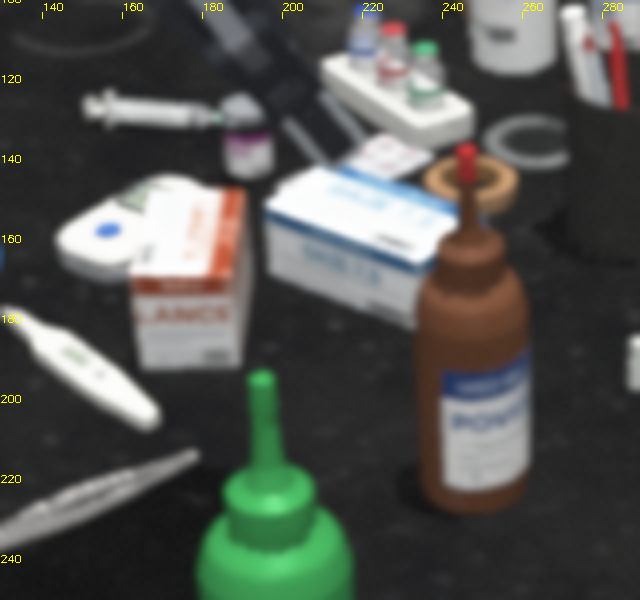

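View pics/t2.png

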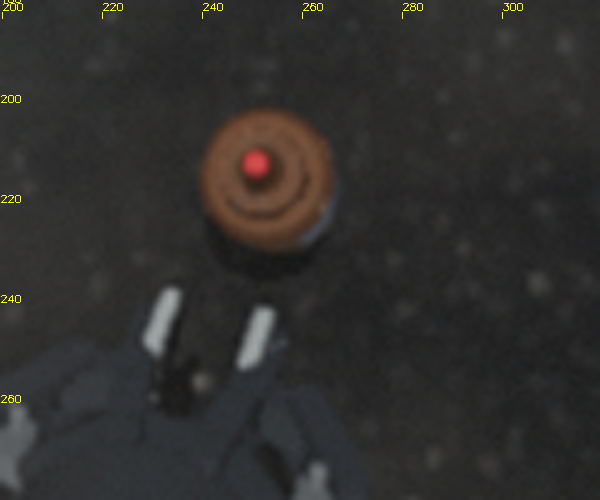

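Request:
{"name": "carry_out", "arguments": {"plan": [{"x": 0.001, "y": -0.02, "z": 0.033, "ax": 0, "ay": 0, "az": 0, "hand": 0.28}, {"x": 0.001, "y": -0.04, "z": 0.066, "ax": 0, "ay": 0, "az": 0, "hand": 0.28}, {"x": 0.001, "y": -0.06, "z": 0.099, "ax": 0, "ay": 0, "az": 0, "hand": 0.28}, {"x": 0.001, "y": -0.087, "z": 0.1335, "ax": 0, "ay": 0, "az": 0, "hand": 0.28}, {"x": 0.001, "y": -0.087, "z": 0.1335, "ax": 0, "ay": 0, "az": 0, "hand": 0.28}, {"x": 0.001, "y": -0.087, "z": 0.1335, "ax": 0, "ay": 0, "az": 0, "hand": 0.28}]}}

```text
clock: 1.7
tcp_pos: [0.4381, 0.253, 0.0371]
orientation: [0.218, 0.738, 0.613, 0.177]
wrist_force: [1.2, -0.1, 0.3]
finger_gap: 0.024
```

```bash
python3 - <<'E'
from h import *
s=status.get_state();print(s["tcp_pos"])
print(proj("scene",s["tcp_pos"]),proj("top",s["tcp_pos"]))
crop(viewer.read_camera("scene"),130,100,290,250,4,"pics/s3.png")
crop(viewer.read_camera("top"),200,180,320,280,5,"pics/t3.png")
E
python3 go.py .442 .2515 .010 -11 33
```

```text
[0.43813704 0.25302996 0.03714081]
[[215.03279833 213.13567746]] [[249.98856815 247.60015334]]
tcp [0.4424 0.2551 0.0422] t 1.8 F [-0.46 -0.18  0.4 ] gap 0.0241
shift [-0.0036 -0.0173  0.0271] rotvec [ 0.0012 -0.0036  0.0029] zaxis [ 0.535 -0.104 -0.839]
```

View pics/s3.png

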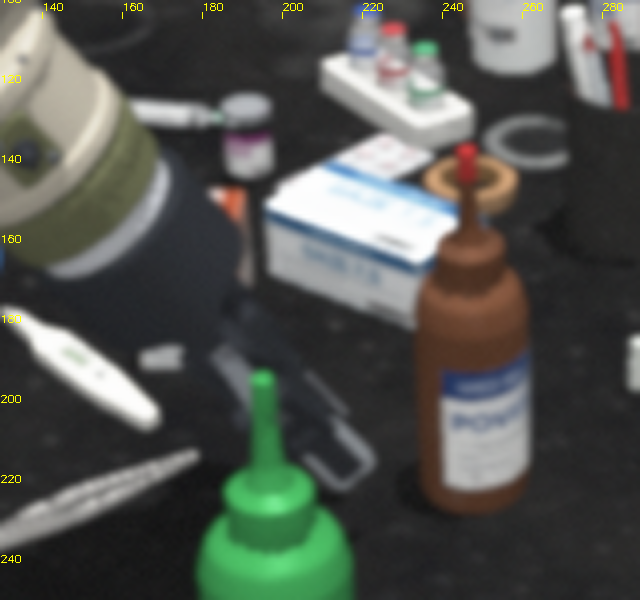

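View pics/t3.png

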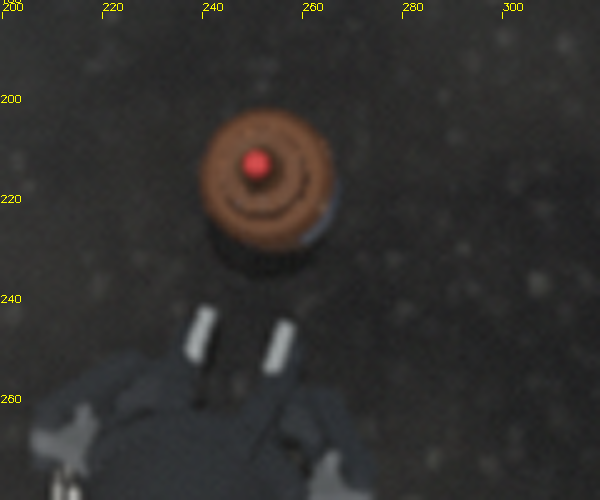

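```bash
python3 - <<'E'
from h import *
from scipy.spatial.transform import Rotation as R
s=status.get_state();C=R.from_quat(s["orientation"],scalar_first=True)
for d in(0,.005,.01):
  for yy in(.011,-.011):
    print(d,yy,[proj("scene",s["tcp_pos"]+C.apply([sx*.012,yy,-d]))[0].round(1) for sx in(1,-1)],[proj("scene",s["tcp_pos"]+C.apply([sx*.026,yy,-d]))[0].round(1) for sx in(1,-1)])
E
python3 go.py .442 .2515 .010 -11 33
```

```text
0 0.011 [array([218.9, 202.4]), array([223.1, 209.5])] [array([216.5, 198.4]), array([225.6, 213.8])]
0 -0.011 [array([209.8, 209.8]), array([213.8, 217. ])] [array([207.5, 205.7]), array([216.2, 221.4])]
0.005 0.011 [array([217.4, 200.9]), array([221.6, 208. ])] [array([215. , 196.9]), array([224.1, 212.3])]
0.005 -0.011 [array([208.3, 208.3]), array([212.3, 215.5])] [array([206. , 204.2]), array([214.7, 219.9])]
0.01 0.011 [array([215.9, 199.4]), array([220. , 206.5])] [array([213.5, 195.4]), array([222.6, 210.7])]
0.01 -0.011 [array([206.7, 206.8]), array([210.7, 214. ])] [array([204.5, 202.7]), array([213.1, 218.4])]
tcp [0.4424 0.2551 0.0422] t 1.8 F [-0.46 -0.18  0.4 ] gap 0.0241
shift [-0.0036 -0.0173  0.0271] rotvec [ 0.0012 -0.0036  0.0029] zaxis [ 0.535 -0.104 -0.839]
```

Request:
{"name": "carry_out", "arguments": {"plan": [{"x": -0.002, "y": -0.008, "z": 0.013, "ax": 0, "ay": -0.003, "az": 0.003, "hand": 0.28}, {"x": -0.0035, "y": -0.013, "z": 0.02, "ax": 0, "ay": -0.003, "az": 0.003, "hand": 0.28}, {"x": -0.0035, "y": -0.0165, "z": 0.0265, "ax": 0, "ay": -0.003, "az": 0.003, "hand": 0.28}, {"x": -0.0035, "y": -0.0175, "z": 0.028, "ax": 0, "ay": -0.003, "az": 0.003, "hand": 0.28}, {"x": -0.0035, "y": -0.0175, "z": 0.028, "ax": 0, "ay": -0.003, "az": 0.003, "hand": 0.28}, {"x": -0.0035, "y": -0.0175, "z": 0.028, "ax": 0, "ay": -0.003, "az": 0.003, "hand": 0.28}]}}

```text
clock: 2.3
tcp_pos: [0.4433, 0.2523, 0.0106]
orientation: [0.22, 0.74, 0.609, 0.182]
wrist_force: [0.1, 0.5, -0.2]
finger_gap: 0.0237
```

```bash
python3 - <<'E'
from h import *
s=status.get_state();print(s["tcp_pos"])
crop(viewer.read_camera("scene"),160,140,290,250,5,"pics/s4.png")
crop(viewer.read_camera("top"),200,180,320,280,5,"pics/t4.png")
E
python3 go.py .442 .2515 .008 -11 33
```

```text
[0.44330255 0.25226535 0.01058705]
tcp [0.4431 0.2521 0.0103] t 2.4 F [-0.22 -0.55 -0.38] gap 0.0236
shift [-0.0008 -0.002   0.0014] rotvec [ 0.0027 -0.0017 -0.0008] zaxis [ 0.535 -0.104 -0.839]
```

View pics/s4.png

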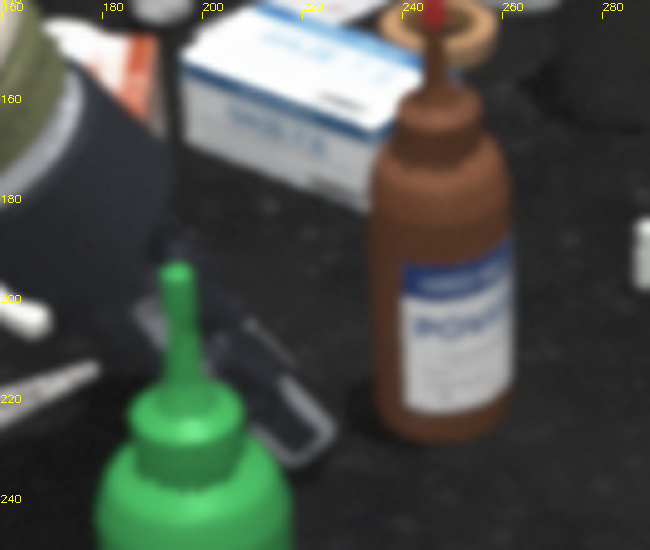

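View pics/t4.png

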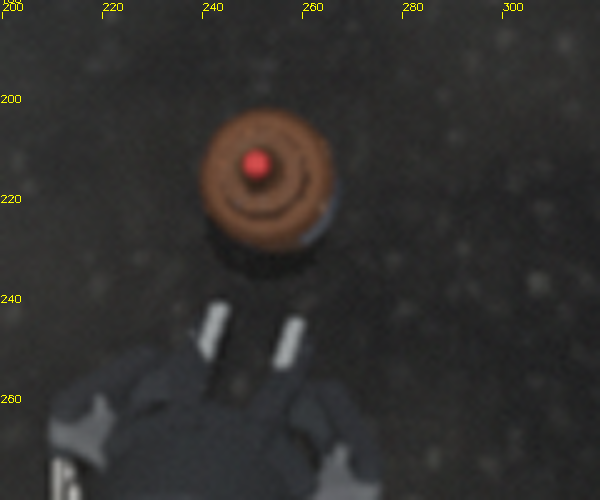

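Request:
{"name": "carry_out", "arguments": {"plan": [{"x": 0, "y": 0.0026, "z": 0.0052, "ax": 0, "ay": 0, "az": 0, "hand": 0.28}, {"x": 0, "y": 0.0068, "z": 0.0079, "ax": 0, "ay": 0, "az": 0, "hand": 0.28}, {"x": 0, "y": 0.011, "z": 0.0107, "ax": 0, "ay": 0, "az": 0, "hand": 0.28}, {"x": 0, "y": 0.0152, "z": 0.0134, "ax": 0, "ay": 0, "az": 0, "hand": 0.28}, {"x": 0, "y": 0.0194, "z": 0.0161, "ax": 0, "ay": 0, "az": 0, "hand": 0.28}, {"x": 0, "y": 0.0227, "z": 0.0183, "ax": 0, "ay": 0, "az": 0, "hand": 0.28}, {"x": 0, "y": 0.0252, "z": 0.0199, "ax": 0, "ay": 0, "az": 0, "hand": 0.28}, {"x": 0, "y": 0.0277, "z": 0.0215, "ax": 0, "ay": 0, "az": 0, "hand": 0.28}, {"x": 0, "y": 0.0303, "z": 0.0232, "ax": 0, "ay": 0, "az": 0, "hand": 0.28}, {"x": 0, "y": 0.0328, "z": 0.0248, "ax": 0, "ay": 0, "az": 0, "hand": 0.28}, {"x": 0, "y": 0.0353, "z": 0.0264, "ax": 0, "ay": 0, "az": 0, "hand": 0.28}, {"x": 0, "y": 0.0353, "z": 0.0264, "ax": 0, "ay": 0, "az": 0, "hand": 0.28}]}}

```text
clock: 3.4
tcp_pos: [0.4867, 0.2435, 0.0075]
orientation: [0.22, 0.74, 0.609, 0.182]
wrist_force: [-0.2, 0.2, 0.4]
finger_gap: 0.0242
```

```bash
python3 - <<'E'
from h import *
s=status.get_state();print(s["tcp_pos"],s["wrist_force"])
crop(viewer.read_camera("scene"),180,130,310,240,5,"pics/s5.png")
crop(viewer.read_camera("top"),200,160,320,260,5,"pics/t5.png")
E
python3 go.py .598 .221 .008 -11 33
```

```text
[0.48674618 0.24350695 0.00749613] [-0.24146912  0.24242578  0.37957265]
tcp [0.4864 0.2435 0.0074] t 3.5 F [ 0.23  0.03 -0.91] gap 0.0234
shift [-0.0007  0.0956  0.0618] rotvec [ 0.0029 -0.0011 -0.0011] zaxis [ 0.535 -0.104 -0.839]
```

View pics/s5.png

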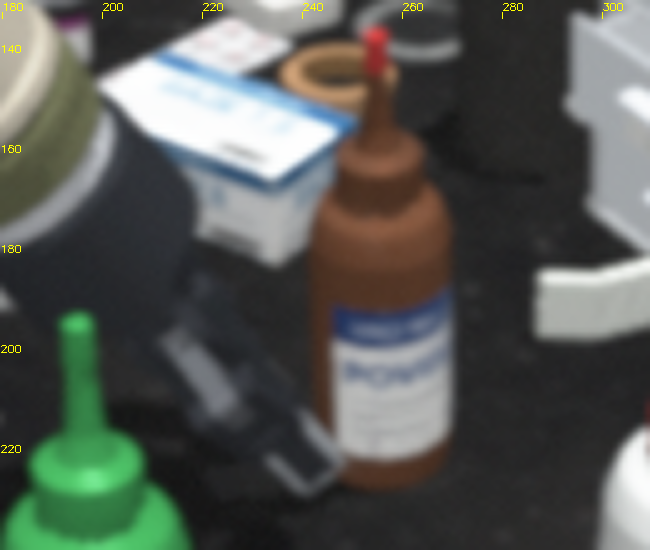

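View pics/t5.png

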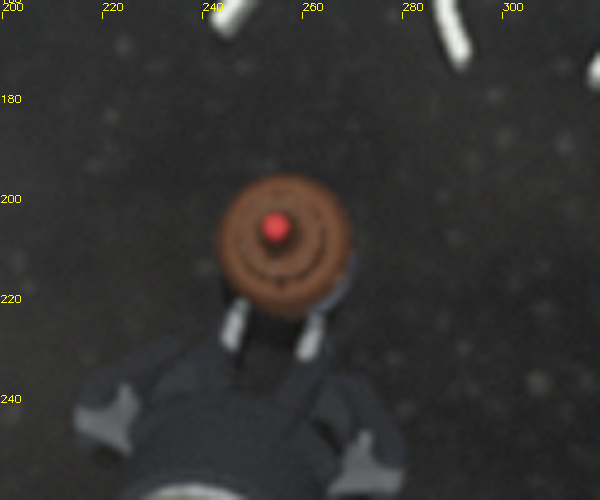

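Request:
{"name": "carry_out", "arguments": {"plan": [{"x": 0, "y": 0.0034, "z": 0.0022, "ax": 0, "ay": 0, "az": 0, "hand": 0.28}, {"x": 0, "y": 0.0067, "z": 0.0043, "ax": 0, "ay": 0, "az": 0, "hand": 0.28}, {"x": 0, "y": 0.0101, "z": 0.0065, "ax": 0, "ay": 0, "az": 0, "hand": 0.28}, {"x": 0, "y": 0.0134, "z": 0.0087, "ax": 0, "ay": 0, "az": 0, "hand": 0.28}, {"x": 0, "y": 0.0168, "z": 0.0109, "ax": 0, "ay": 0, "az": 0, "hand": 0.28}, {"x": 0, "y": 0.0201, "z": 0.013, "ax": 0, "ay": 0, "az": 0, "hand": 0.28}, {"x": 0, "y": 0.0235, "z": 0.0152, "ax": 0, "ay": 0, "az": 0, "hand": 0.28}, {"x": 0, "y": 0.0268, "z": 0.0174, "ax": 0, "ay": 0, "az": 0, "hand": 0.28}, {"x": 0, "y": 0.0302, "z": 0.0196, "ax": 0, "ay": 0, "az": 0, "hand": 0.28}, {"x": 0, "y": 0.0335, "z": 0.0217, "ax": 0, "ay": 0, "az": 0, "hand": 0.28}, {"x": 0, "y": 0.0369, "z": 0.0239, "ax": 0, "ay": 0, "az": 0, "hand": 0.28}, {"x": 0, "y": 0.0402, "z": 0.0261, "ax": 0, "ay": 0, "az": 0, "hand": 0.28}]}}

```text
clock: 4.5
tcp_pos: [0.5339, 0.2342, 0.0076]
orientation: [0.22, 0.74, 0.609, 0.182]
wrist_force: [-2.2, 0.6, -0.5]
finger_gap: 0.0239
```

```bash
python3 go.py .598 .221 .008 -11 33
```

```text
tcp [0.5339 0.2342 0.0076] t 4.5 F [-2.17  0.55 -0.5 ] gap 0.0239
shift [-0.0007  0.055   0.0355] rotvec [ 0.0029 -0.0012 -0.0011] zaxis [ 0.535 -0.104 -0.839]
```

Request:
{"name": "carry_out", "arguments": {"plan": [{"x": 0, "y": 0.0034, "z": 0.0022, "ax": 0, "ay": 0, "az": 0, "hand": 0.28}, {"x": 0, "y": 0.0067, "z": 0.0043, "ax": 0, "ay": 0, "az": 0, "hand": 0.28}, {"x": 0, "y": 0.0101, "z": 0.0065, "ax": 0, "ay": 0, "az": 0, "hand": 0.28}, {"x": 0, "y": 0.0134, "z": 0.0087, "ax": 0, "ay": 0, "az": 0, "hand": 0.28}, {"x": 0, "y": 0.0168, "z": 0.0109, "ax": 0, "ay": 0, "az": 0, "hand": 0.28}, {"x": 0, "y": 0.0201, "z": 0.013, "ax": 0, "ay": 0, "az": 0, "hand": 0.28}, {"x": 0, "y": 0.0235, "z": 0.0152, "ax": 0, "ay": 0, "az": 0, "hand": 0.28}, {"x": 0, "y": 0.0268, "z": 0.0174, "ax": 0, "ay": 0, "az": 0, "hand": 0.28}, {"x": 0, "y": 0.0302, "z": 0.0196, "ax": 0, "ay": 0, "az": 0, "hand": 0.28}, {"x": 0, "y": 0.0335, "z": 0.0217, "ax": 0, "ay": 0, "az": 0, "hand": 0.28}, {"x": 0, "y": 0.0369, "z": 0.0239, "ax": 0, "ay": 0, "az": 0, "hand": 0.28}, {"x": 0, "y": 0.0402, "z": 0.0261, "ax": 0, "ay": 0, "az": 0, "hand": 0.28}]}}

```text
clock: 5.5
tcp_pos: [0.5813, 0.225, 0.0077]
orientation: [0.22, 0.74, 0.609, 0.182]
wrist_force: [-1.3, -1.3, 0.1]
finger_gap: 0.0238
```

```bash
python3 - <<'E'
from h import *
s=status.get_state();print(s["tcp_pos"],s["wrist_force"])
crop(viewer.read_camera("scene"),200,110,340,230,4.6,"pics/s6.png")
crop(viewer.read_camera("top"),200,120,320,220,5,"pics/t6.png")
E
python3 go.py .598 .221 .008 -11 33
```

```text
[0.581342   0.224995   0.00772599] [-1.28284786 -1.29440691  0.06204349]
tcp [0.582  0.225  0.0081] t 5.6 F [-0.15 -1.23 -0.48] gap 0.024
shift [-0.0009  0.0137  0.0091] rotvec [ 0.004  -0.0013 -0.0019] zaxis [ 0.535 -0.104 -0.839]
```

View pics/s6.png

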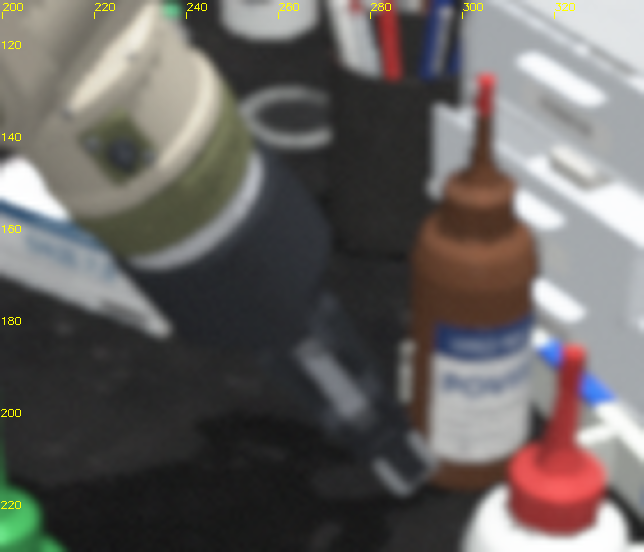

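View pics/t6.png

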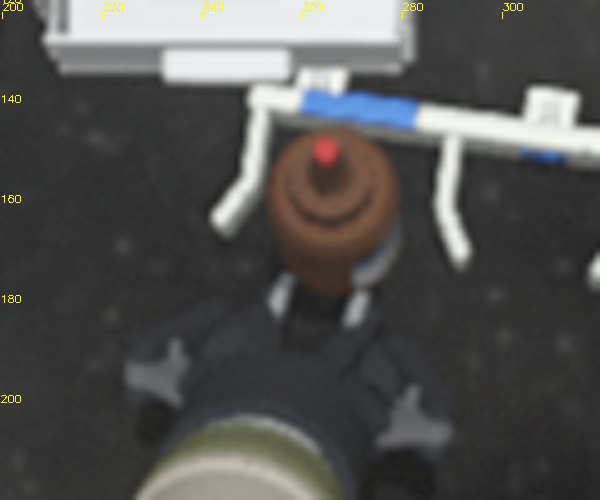

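Request:
{"name": "carry_out", "arguments": {"plan": [{"x": 0, "y": 0.0017, "z": 0.0011, "ax": 0, "ay": 0, "az": 0, "hand": 0.28}, {"x": 0, "y": 0.0034, "z": 0.0023, "ax": 0, "ay": 0, "az": 0, "hand": 0.28}, {"x": 0, "y": 0.005, "z": 0.0034, "ax": 0, "ay": 0, "az": 0, "hand": 0.28}, {"x": 0, "y": 0.0067, "z": 0.0045, "ax": 0, "ay": 0, "az": 0, "hand": 0.28}, {"x": 0, "y": 0.0084, "z": 0.0056, "ax": 0, "ay": 0, "az": 0, "hand": 0.28}, {"x": 0, "y": 0.0101, "z": 0.0067, "ax": 0, "ay": 0, "az": 0, "hand": 0.28}, {"x": 0, "y": 0.0109, "z": 0.0073, "ax": 0, "ay": 0, "az": 0, "hand": 0.28}]}}

```text
clock: 6.18
tcp_pos: [0.5953, 0.2225, 0.0081]
orientation: [0.22, 0.74, 0.609, 0.183]
wrist_force: [-1.2, -0.0, -0.7]
finger_gap: 0.0239
```

Now 1 mm steps watching force.

Request:
{"name": "carry_out", "arguments": {"plan": [{"x": 0, "y": 0.0008, "z": 0.0006, "ax": 0, "ay": 0, "az": 0, "hand": 0.28}, {"x": 0, "y": 0.0017, "z": 0.0011, "ax": 0, "ay": 0, "az": 0, "hand": 0.28}]}}

```text
clock: 6.35
tcp_pos: [0.5973, 0.2221, 0.008]
orientation: [0.22, 0.74, 0.609, 0.183]
wrist_force: [-1.4, 0.2, -0.0]
finger_gap: 0.024
```

Run:
```python
from h import *
s=status.get_state();print(s["tcp_pos"],s["wrist_force"])
crop(viewer.read_camera("top"),200,120,320,220,5,"pics/t7.png")
```

```text
[0.59730683 0.22207752 0.00803303] [-1.43714106  0.20191196 -0.00223084]
```

View pics/t7.png

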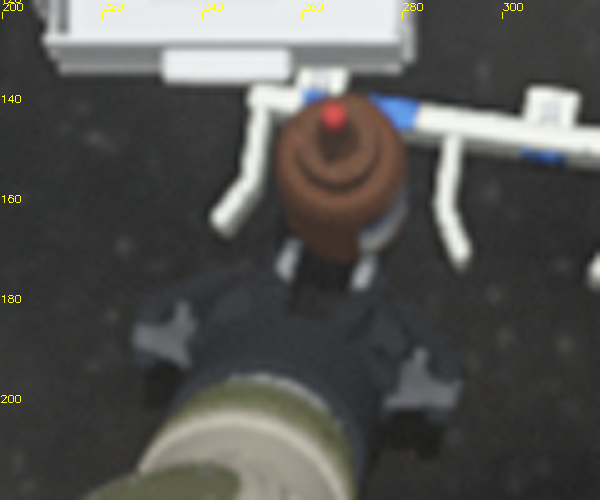

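Request:
{"name": "carry_out", "arguments": {"plan": [{"x": 0, "y": 0.0008, "z": 0.0006, "ax": 0, "ay": 0, "az": 0, "hand": 0.28}, {"x": 0, "y": 0.0017, "z": 0.0011, "ax": 0, "ay": 0, "az": 0, "hand": 0.28}]}}

```text
clock: 6.57
tcp_pos: [0.5995, 0.2217, 0.0081]
orientation: [0.22, 0.74, 0.609, 0.183]
wrist_force: [-1.4, 0.3, -1.0]
finger_gap: 0.0242
```

Request:
{"name": "carry_out", "arguments": {"plan": [{"x": 0, "y": 0.0008, "z": 0.0006, "ax": 0, "ay": 0, "az": 0, "hand": 0.28}, {"x": 0, "y": 0.0008, "z": 0.0006, "ax": 0, "ay": 0, "az": 0, "hand": 0.28}]}}

```text
clock: 6.73
tcp_pos: [0.6008, 0.2215, 0.0082]
orientation: [0.22, 0.74, 0.609, 0.183]
wrist_force: [-0.9, 0.7, -0.9]
finger_gap: 0.0236
```

Request:
{"name": "carry_out", "arguments": {"plan": [{"x": 0, "y": 0.0008, "z": 0.0006, "ax": 0, "ay": 0, "az": 0, "hand": 0.28}, {"x": 0, "y": 0.0008, "z": 0.0006, "ax": 0, "ay": 0, "az": 0, "hand": 0.28}]}}

```text
clock: 6.9
tcp_pos: [0.602, 0.2213, 0.0082]
orientation: [0.22, 0.74, 0.609, 0.183]
wrist_force: [-1.0, 0.4, 0.3]
finger_gap: 0.0241
```

Request:
{"name": "carry_out", "arguments": {"plan": [{"x": 0, "y": 0.0008, "z": 0.0006, "ax": 0, "ay": 0, "az": 0, "hand": 0.28}, {"x": 0, "y": 0.0008, "z": 0.0006, "ax": 0, "ay": 0, "az": 0, "hand": 0.28}]}}

```text
clock: 7.07
tcp_pos: [0.6026, 0.2211, 0.0078]
orientation: [0.22, 0.74, 0.609, 0.183]
wrist_force: [-2.6, 0.5, -0.4]
finger_gap: 0.0242
```

Request:
{"name": "carry_out", "arguments": {"plan": [{"x": 0, "y": 0.0008, "z": 0.0006, "ax": 0, "ay": 0, "az": 0, "hand": 0.28}, {"x": 0, "y": 0.0008, "z": 0.0006, "ax": 0, "ay": 0, "az": 0, "hand": 0.28}]}}

```text
clock: 7.23
tcp_pos: [0.6028, 0.221, 0.0075]
orientation: [0.22, 0.74, 0.609, 0.182]
wrist_force: [-4.9, 1.4, 3.5]
finger_gap: 0.0241
```

Run:
```python
from h import *
s=status.get_state();print(s["tcp_pos"],s["wrist_force"])
crop(viewer.read_camera("top"),200,120,320,220,5,"pics/t8.png")
crop(viewer.read_camera("scene"),220,100,360,220,4.6,"pics/s8.png")
```

```text
[0.60281761 0.22103195 0.0074631 ] [-4.93541718  1.38352984  3.5361849 ]
```

View pics/t8.png

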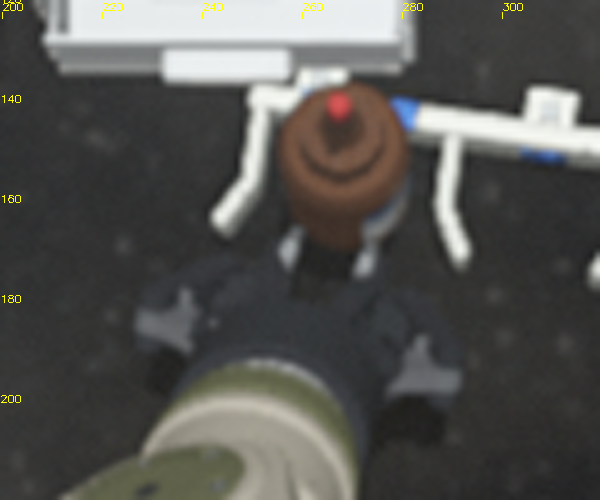

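View pics/s8.png

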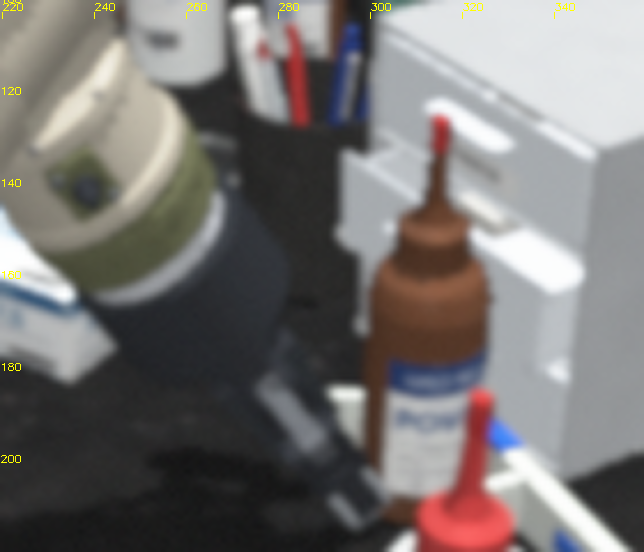

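Run:
```python
from bt import *
p=np.load("hold.npy");a=p[2];ex=np.array([np.cos(a),np.sin(a)]);ey=np.array([-ex[1],ex[0]])
# tcp-based estimate
s=status.get_state();t=s["tcp_pos"][:2];f=np.array([.982,-.191])
for dd in(.03,.032,.034): d=t+dd*f-p[:2];print(d@ex,d@ey)
it=viewer.read_camera("top")[:,:,::-1];iS=viewer.read_camera("scene")[:,:,::-1]
b=p[:2]-.026*ex+.080*ey;print(b)
for yy in(.075,.080):
  b=p[:2]-.026*ex+yy*ey
  over("top",it,[(*b,.026,.12)],(230,120,310,180),6,f"pics/q{yy}.png");over("scene",iS,[(*b,.026,.12)],(270,130,340,220),6,f"pics/qs{yy}.png")
i=[cv2.imread(f"pics/q{y}.png") for y in(.075,.08)];cv2.imwrite("pics/q.png",np.vstack(i)[:600])
i=[cv2.imread(f"pics/qs{y}.png") for y in(.075,.08)];cv2.imwrite("pics/qs.png",np.hstack(i))
```

```text
-0.02325314958375609 0.08074150209735738
-0.021255154896623964 0.08063549629472536
-0.019257160209491836 0.08052949049209335
[0.6293959  0.21495062]
```

View pics/q0.075.png

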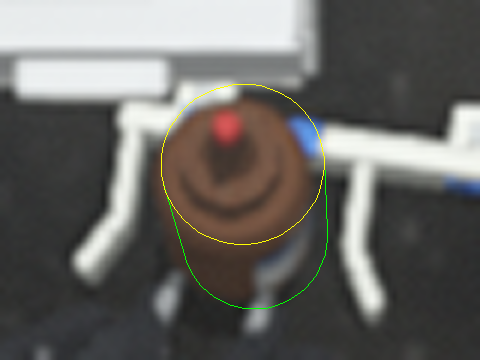

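View pics/qs.png

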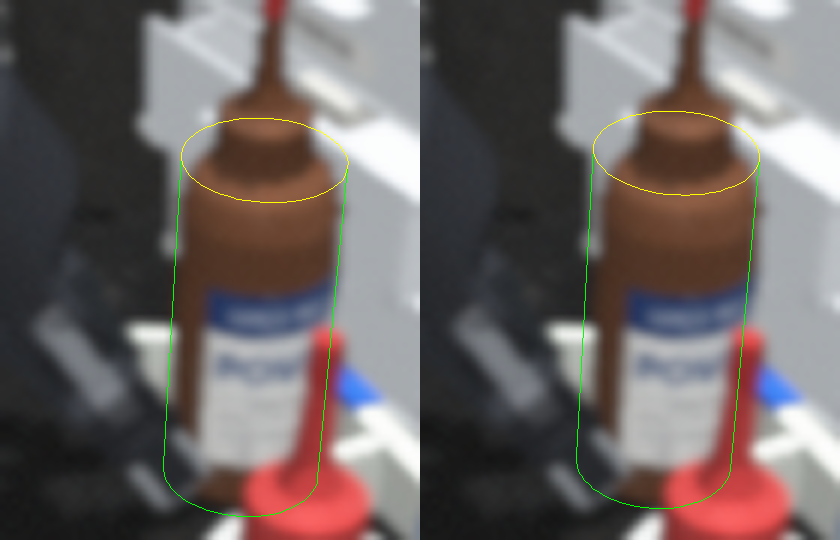

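Request:
{"name": "carry_out", "arguments": {"plan": [{"x": 0, "y": 0.0017, "z": 0.0009, "ax": 0, "ay": 0, "az": 0, "hand": 0.28}, {"x": 0, "y": 0.0017, "z": 0.0009, "ax": 0, "ay": 0, "az": 0, "hand": 0.28}, {"x": 0, "y": 0.0017, "z": 0.0009, "ax": 0, "ay": 0, "az": 0, "hand": 0.28}]}}

```text
clock: 7.68
tcp_pos: [0.603, 0.2209, 0.0072]
orientation: [0.219, 0.74, 0.61, 0.181]
wrist_force: [-9.0, 1.7, 6.1]
finger_gap: 0.024
```

Request:
{"name": "carry_out", "arguments": {"plan": [{"x": 0, "y": -0.005, "z": -0.0033, "ax": 0, "ay": 0, "az": 0, "hand": 0.28}, {"x": 0, "y": -0.012, "z": -0.008, "ax": 0, "ay": 0, "az": 0, "hand": 0.28}, {"x": 0, "y": -0.022, "z": -0.0145, "ax": 0, "ay": 0, "az": 0, "hand": 0.28}, {"x": 0, "y": -0.035, "z": -0.024, "ax": 0, "ay": 0, "az": 0, "hand": 0.28}, {"x": 0, "y": -0.05, "z": -0.035, "ax": 0, "ay": 0, "az": 0, "hand": 0.28}, {"x": 0, "y": -0.067, "z": -0.046, "ax": 0, "ay": 0, "az": 0, "hand": 0.28}, {"x": 0, "y": -0.067, "z": -0.046, "ax": 0, "ay": 0, "az": 0, "hand": 0.28}]}}

```text
clock: 8.27
tcp_pos: [0.5183, 0.236, 0.0078]
orientation: [0.218, 0.739, 0.612, 0.18]
wrist_force: [-1.2, -0.3, -0.0]
finger_gap: 0.0239
```

```bash
python3 - <<'E'
from bt import *
p=np.load("hold.npy");a=p[2];ex=np.array([np.cos(a),np.sin(a)]);ey=np.array([-ex[1],ex[0]])
it=viewer.read_camera("top");iS=viewer.read_camera("scene")
crop(it,220,110,400,240,4.4,"pics/t9.png");crop(iS,240,100,400,220,5,"pics/s9.png")
cv2.imwrite("pics/top9.png",it[:,:,::-1])
b=p[:2]-.026*ex+.083*ey
over("top",it[:,:,::-1],[(*b,.026,.12)],(230,120,310,180),6,"pics/q.png")
E
python3 go.py .54 .235 .25 0 33
```

```text
tcp [0.5224 0.2367 0.0094] t 8.3667 F [ 0.06 -0.11  0.82] gap 0.0238
shift [ 0.0019  0.146  -0.1921] rotvec [ 0.0011  0.1023 -0.1597] zaxis [ 0.545  0.    -0.839]
```

View pics/t9.png

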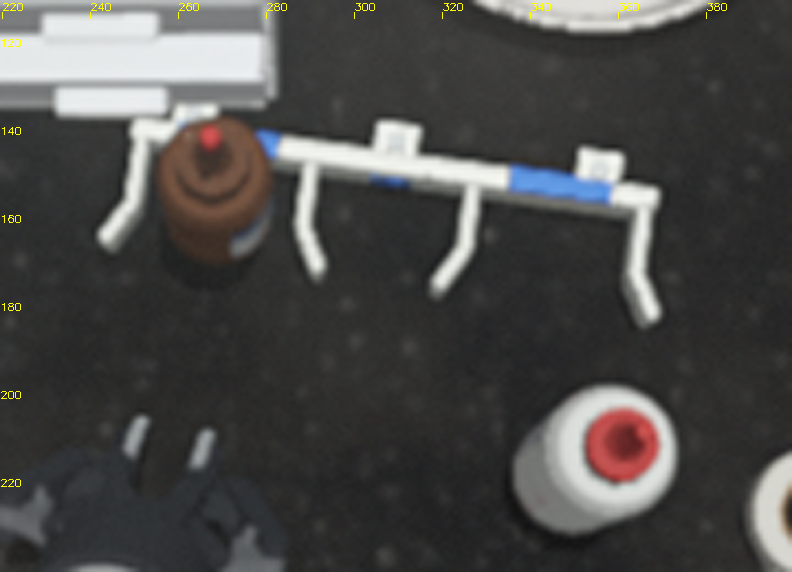

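View pics/s9.png

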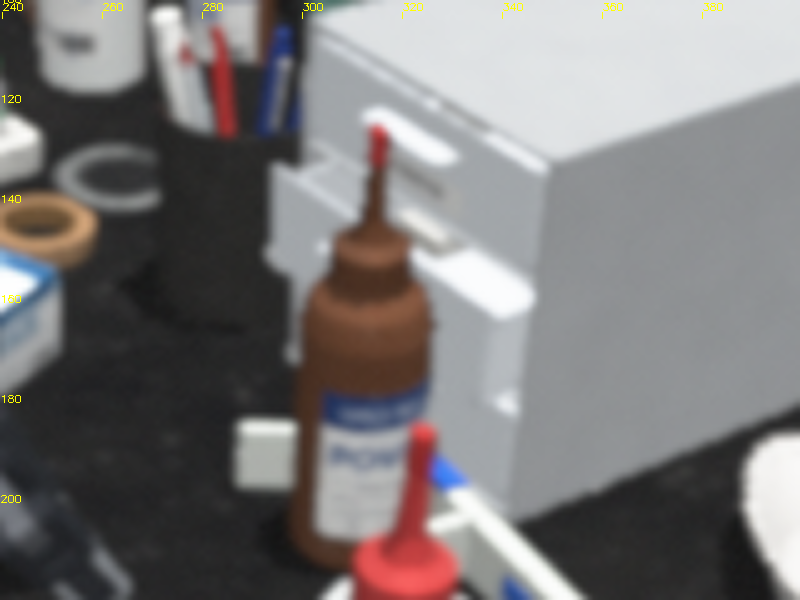

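View pics/q.png

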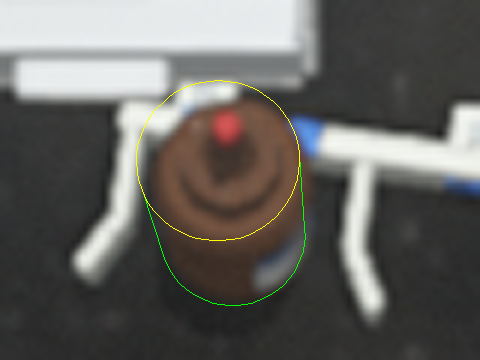

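Request:
{"name": "carry_out", "arguments": {"plan": [{"x": 0, "y": 0.003, "z": -0.035, "ax": 0, "ay": 0, "az": 0, "hand": 0.28}, {"x": 0, "y": 0.02, "z": -0.07, "ax": 0, "ay": 0, "az": 0, "hand": 0.28}, {"x": 0, "y": 0.04, "z": -0.105, "ax": 0, "ay": 0, "az": 0, "hand": 0.28}, {"x": 0, "y": 0.06, "z": -0.14, "ax": 0, "ay": 0, "az": 0, "hand": 0.28}, {"x": 0, "y": 0.08, "z": -0.175, "ax": 0, "ay": 0, "az": 0, "hand": 0.28}, {"x": 0, "y": 0.1, "z": -0.21, "ax": 0, "ay": 0, "az": 0, "hand": 0.28}, {"x": 0, "y": 0.11, "z": -0.22, "ax": 0, "ay": 0, "az": 0, "hand": 0.28}, {"x": 0, "y": 0.11, "z": -0.22, "ax": 0, "ay": 0, "az": 0, "hand": 0.28}]}}

```text
clock: 9.03
tcp_pos: [0.4991, 0.2432, 0.2615]
orientation: [0.22, 0.739, 0.608, 0.188]
wrist_force: [0.2, -0.5, 0.2]
finger_gap: 0.0238
```

```bash
python3 go.py .443 .0336 .25 10 33
```

```text
tcp [0.4991 0.2432 0.2615] t 9.0333 F [ 0.22 -0.47  0.16] gap 0.0238
shift [-0.2165 -0.0181 -0.0006] rotvec [ 0.0129  0.193  -0.3099] zaxis [ 0.536  0.095 -0.839]
```

Request:
{"name": "carry_out", "arguments": {"plan": [{"x": -0.03, "y": -0.003, "z": 0, "ax": 0.002, "ay": 0.028, "az": -0.044, "hand": 0.28}, {"x": -0.06, "y": -0.005, "z": 0, "ax": 0.004, "ay": 0.055, "az": -0.088, "hand": 0.28}, {"x": -0.09, "y": -0.008, "z": 0, "ax": 0.006, "ay": 0.083, "az": -0.132, "hand": 0.28}, {"x": -0.12, "y": -0.01, "z": 0, "ax": 0.008, "ay": 0.11, "az": -0.177, "hand": 0.28}, {"x": -0.15, "y": -0.013, "z": 0, "ax": 0.01, "ay": 0.138, "az": -0.221, "hand": 0.28}, {"x": -0.18, "y": -0.015, "z": 0, "ax": 0.012, "ay": 0.165, "az": -0.265, "hand": 0.28}, {"x": -0.205, "y": -0.017, "z": 0, "ax": 0.013, "ay": 0.185, "az": -0.3, "hand": 0.28}, {"x": -0.2165, "y": -0.018, "z": -0.0006, "ax": 0.013, "ay": 0.193, "az": -0.31, "hand": 0.28}, {"x": -0.2165, "y": -0.018, "z": -0.0006, "ax": 0.013, "ay": 0.193, "az": -0.31, "hand": 0.28}, {"x": -0.2165, "y": -0.018, "z": -0.0006, "ax": 0.013, "ay": 0.193, "az": -0.31, "hand": 0.28}]}}

```text
clock: 9.87
tcp_pos: [0.4431, 0.0323, 0.2493]
orientation: [0.183, 0.618, 0.733, 0.217]
wrist_force: [-0.3, -0.2, 0.4]
finger_gap: 0.024
```

```bash
python3 go.py .443 .0336 .05 10 33
python3 - <<'E'
from h import *
cv2.imwrite("pics/sa.png",viewer.read_camera("scene")[:,:,::-1]);cv2.imwrite("pics/ta.png",viewer.read_camera("top")[:,:,::-1])
E
```

```text
tcp [0.4431 0.0323 0.2493] t 9.8667 F [-0.31 -0.2   0.36] gap 0.024
shift [ 0.0012 -0.1083  0.1673] rotvec [-0.0008  0.0018 -0.0037] zaxis [ 0.536  0.095 -0.839]
```

View pics/sa.png

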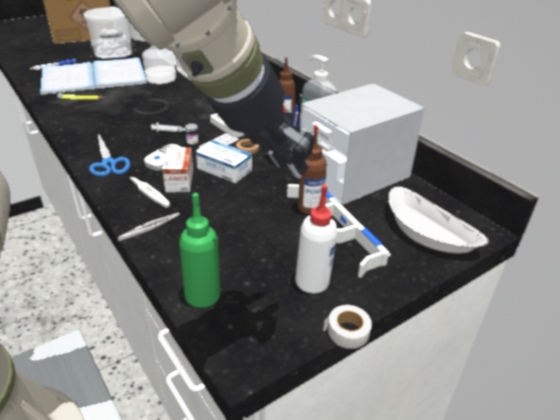

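View pics/ta.png

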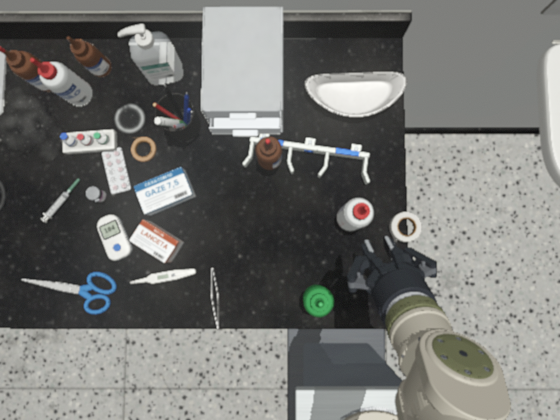

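Request:
{"name": "carry_out", "arguments": {"plan": [{"x": 0.001, "y": -0.018, "z": 0.028, "ax": 0, "ay": 0, "az": 0, "hand": 0.28}, {"x": 0.001, "y": -0.036, "z": 0.056, "ax": 0, "ay": 0, "az": 0, "hand": 0.28}, {"x": 0.001, "y": -0.054, "z": 0.084, "ax": 0, "ay": 0, "az": 0, "hand": 0.28}, {"x": 0.001, "y": -0.072, "z": 0.112, "ax": 0, "ay": 0, "az": 0, "hand": 0.28}, {"x": 0.001, "y": -0.09, "z": 0.14, "ax": 0, "ay": 0, "az": 0, "hand": 0.28}, {"x": 0.001, "y": -0.1083, "z": 0.167, "ax": 0, "ay": 0, "az": 0, "hand": 0.28}, {"x": 0.001, "y": -0.1083, "z": 0.167, "ax": 0, "ay": 0, "az": 0, "hand": 0.28}, {"x": 0.001, "y": -0.1083, "z": 0.167, "ax": 0, "ay": 0, "az": 0, "hand": 0.28}, {"x": 0.001, "y": -0.1083, "z": 0.167, "ax": 0, "ay": 0, "az": 0, "hand": 0.28}]}}

```text
clock: 10.72
tcp_pos: [0.4663, 0.0336, 0.0724]
orientation: [0.166, 0.618, 0.74, 0.207]
wrist_force: [0.4, 0.5, -0.3]
finger_gap: 0.024
```

```bash
python3 go.py .443 .0336 .0075 10 33
python3 - <<'E'
from h import *
crop(viewer.read_camera("top"),280,180,440,320,5,"pics/tb.png");crop(viewer.read_camera("scene"),180,180,390,350,3.8,"pics/sb.png")
E
```

```text
tcp [0.4663 0.0336 0.0724] t 10.7167 F [ 0.35  0.55 -0.34] gap 0.024
shift [ 0.0036 -0.0529  0.0441] rotvec [-0.0397 -0.0121  0.0009] zaxis [ 0.536  0.095 -0.839]
```

View pics/tb.png

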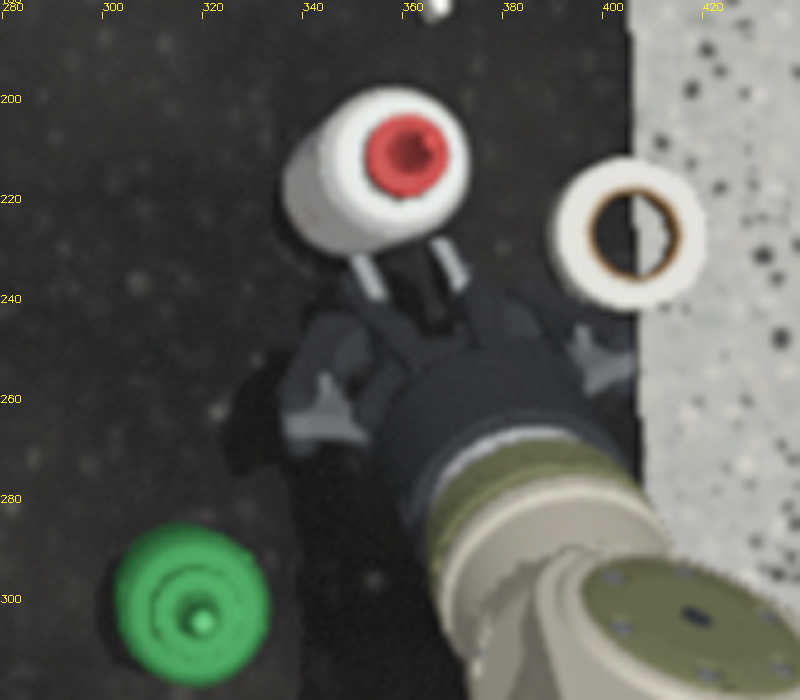

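View pics/sb.png

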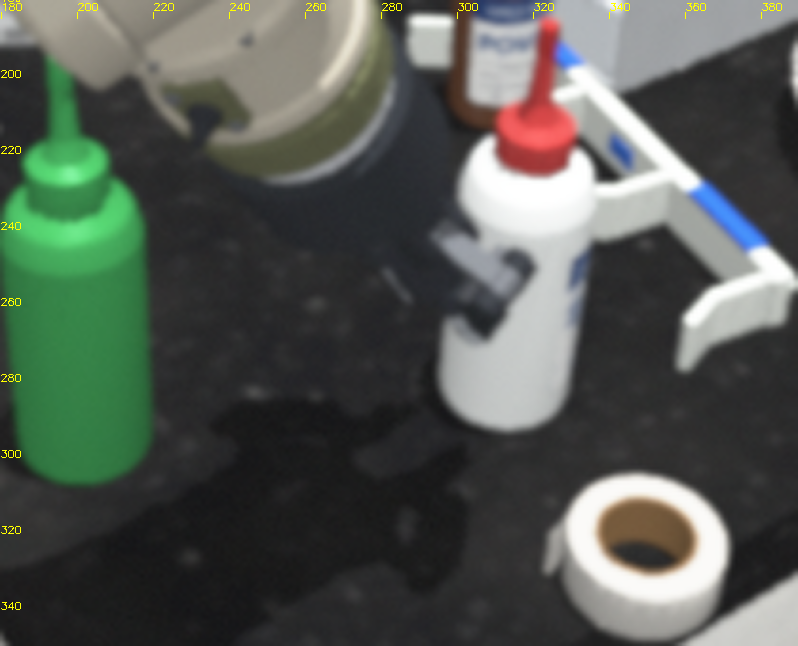

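Run:
```python
from h import *
s=status.get_state();print(s["joint_pos"].round(3),s["tcp_pos"],s["orientation"].round(3))
```

```text
[-0.246 -0.099 -1.027  0.148  0.221 -0.369] [0.46696164 0.0329918  0.07360175] [0.167 0.618 0.74  0.207]
```

```bash
python3 go.py .456 .0055 .12 40 33
```

```text
tcp [0.467  0.033  0.0736] t 10.8167 F [0.6  0.04 0.33] gap 0.0236
shift [-0.0247  0.0104 -0.0481] rotvec [-0.034   0.2665 -0.4435] zaxis [ 0.417  0.35  -0.839]
```

Request:
{"name": "carry_out", "arguments": {"plan": [{"x": 0, "y": 0, "z": -0.025, "ax": 0, "ay": 0, "az": 0, "hand": 0.45}, {"x": -0.005, "y": 0, "z": -0.05, "ax": 0, "ay": 0, "az": 0, "hand": 0.45}, {"x": -0.015, "y": 0.005, "z": -0.06, "ax": -0.007, "ay": 0.053, "az": -0.089, "hand": 0.45}, {"x": -0.02, "y": 0.01, "z": -0.06, "ax": -0.014, "ay": 0.107, "az": -0.177, "hand": 0.45}, {"x": -0.0247, "y": 0.0104, "z": -0.058, "ax": -0.02, "ay": 0.16, "az": -0.266, "hand": 0.45}, {"x": -0.0247, "y": 0.0104, "z": -0.053, "ax": -0.027, "ay": 0.213, "az": -0.355, "hand": 0.45}, {"x": -0.0247, "y": 0.0104, "z": -0.0481, "ax": -0.034, "ay": 0.2665, "az": -0.4435, "hand": 0.45}, {"x": -0.0247, "y": 0.0104, "z": -0.0481, "ax": -0.034, "ay": 0.2665, "az": -0.4435, "hand": 0.45}, {"x": -0.0247, "y": 0.0104, "z": -0.0481, "ax": -0.034, "ay": 0.2665, "az": -0.4435, "hand": 0.45}]}}

```text
clock: 11.57
tcp_pos: [0.4563, 0.0048, 0.1206]
orientation: [0.121, 0.407, 0.868, 0.257]
wrist_force: [0.3, 0.4, -0.3]
finger_gap: 0.0384
```

```bash
python3 go.py .456 .0055 .12 40 33;python3 go.py .456 .0055 .045 40 33
python3 - <<'E'
from h import *
s=status.get_state();print(s["joint_pos"].round(3))
E
```

```text
tcp [0.4563 0.0048 0.1206] t 11.5667 F [ 0.26  0.36 -0.28] gap 0.0384
shift [ 0.0007 -0.0001  0.0006] rotvec [-0.0001  0.0023 -0.0034] zaxis [ 0.417  0.35  -0.839]
tcp [0.4563 0.0048 0.1206] t 11.5667 F [ 0.26  0.36 -0.28] gap 0.0384
shift [ 0.0007 -0.0409  0.0636] rotvec [-0.0001  0.0023 -0.0034] zaxis [ 0.417  0.35  -0.839]
[-0.527 -0.058 -0.817  0.593  0.537 -1.161]
```

Request:
{"name": "carry_out", "arguments": {"plan": [{"x": 0.0007, "y": -0.01, "z": 0.016, "ax": 0, "ay": 0, "az": 0, "hand": 0.45}, {"x": 0.0007, "y": -0.02, "z": 0.032, "ax": 0, "ay": 0, "az": 0, "hand": 0.45}, {"x": 0.0007, "y": -0.03, "z": 0.048, "ax": 0, "ay": 0, "az": 0, "hand": 0.45}, {"x": 0.0007, "y": -0.0409, "z": 0.0636, "ax": 0, "ay": 0.002, "az": -0.003, "hand": 0.45}, {"x": 0.0007, "y": -0.0409, "z": 0.0636, "ax": 0, "ay": 0.002, "az": -0.003, "hand": 0.45}, {"x": 0.0007, "y": -0.0409, "z": 0.0636, "ax": 0, "ay": 0.002, "az": -0.003, "hand": 0.45}]}}

```text
clock: 12.07
tcp_pos: [0.4548, 0.0067, 0.045]
orientation: [0.119, 0.406, 0.869, 0.257]
wrist_force: [-0.5, -0.3, 0.5]
finger_gap: 0.0386
```

```bash
python3 go.py .456 .0055 .01 40 33
python3 - <<'E'
from h import *
s=status.get_state();print(s["joint_pos"].round(3))
crop(viewer.read_camera("top"),280,180,440,320,5,"pics/tc.png");crop(viewer.read_camera("scene"),220,180,400,350,3.8,"pics/sc.png")
E
```

```text
tcp [0.4548 0.0067 0.045 ] t 12.0667 F [-0.47 -0.26  0.52] gap 0.0386
shift [-0.0017 -0.0189  0.0294] rotvec [-0.0007 -0.0008 -0.0022] zaxis [ 0.417  0.35  -0.839]
[-0.525  0.074 -0.932  0.348  0.537 -1.161]
```

View pics/tc.png

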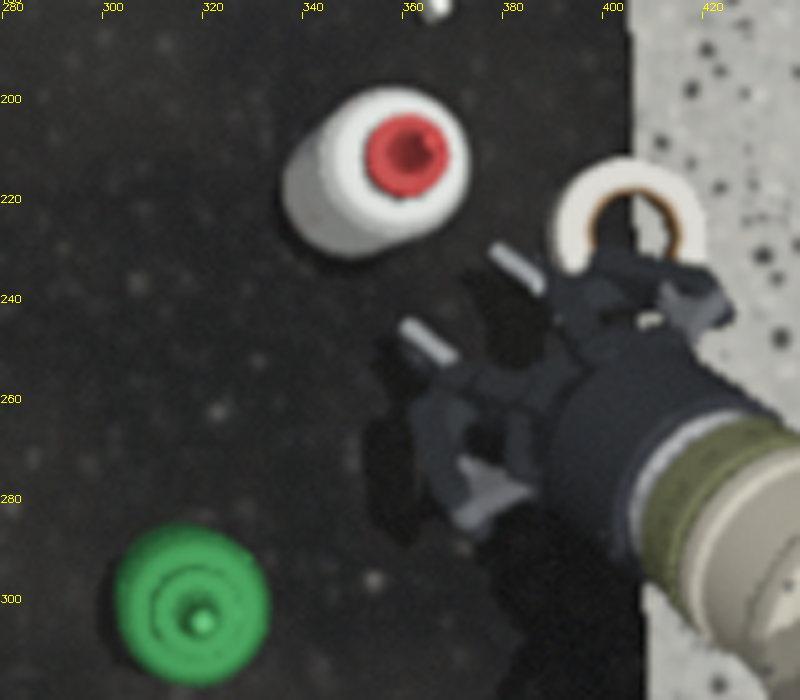

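View pics/sc.png

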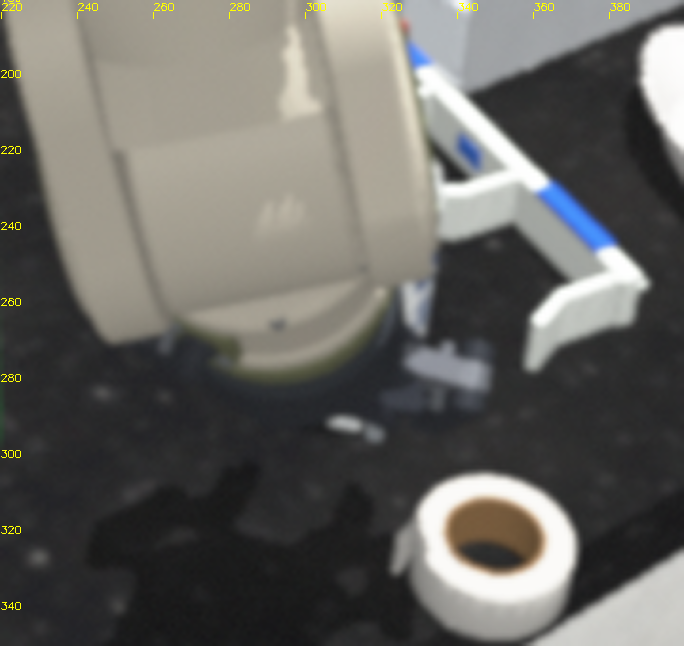

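Request:
{"name": "carry_out", "arguments": {"plan": [{"x": -0.001, "y": -0.006, "z": 0.01, "ax": 0, "ay": 0, "az": -0.002, "hand": 0.45}, {"x": -0.0017, "y": -0.012, "z": 0.019, "ax": 0, "ay": 0, "az": -0.002, "hand": 0.45}, {"x": -0.0017, "y": -0.017, "z": 0.027, "ax": 0, "ay": 0, "az": -0.002, "hand": 0.45}, {"x": -0.0017, "y": -0.02, "z": 0.0315, "ax": 0, "ay": 0, "az": -0.002, "hand": 0.45}, {"x": -0.0017, "y": -0.021, "z": 0.0325, "ax": 0, "ay": 0, "az": -0.002, "hand": 0.45}, {"x": -0.0017, "y": -0.021, "z": 0.0325, "ax": 0, "ay": 0, "az": -0.002, "hand": 0.45}]}}

```text
clock: 12.67
tcp_pos: [0.458, 0.0043, 0.0081]
orientation: [0.121, 0.404, 0.869, 0.257]
wrist_force: [-0.0, 0.4, 0.1]
finger_gap: 0.0388
```

Run:
```python
from h import *
s=status.get_state();print(s["joint_pos"].round(3),s["tcp_pos"],s["wrist_force"])
crop(viewer.read_camera("top"),300,180,440,290,5,"pics/td.png");crop(viewer.read_camera("scene"),280,200,400,300,5,"pics/sd.png")
```

```text
[-0.526  0.163 -0.973  0.215  0.538 -1.165] [0.45796381 0.00432773 0.00810717] [-0.01568068  0.41790046  0.07717025]
```

View pics/td.png

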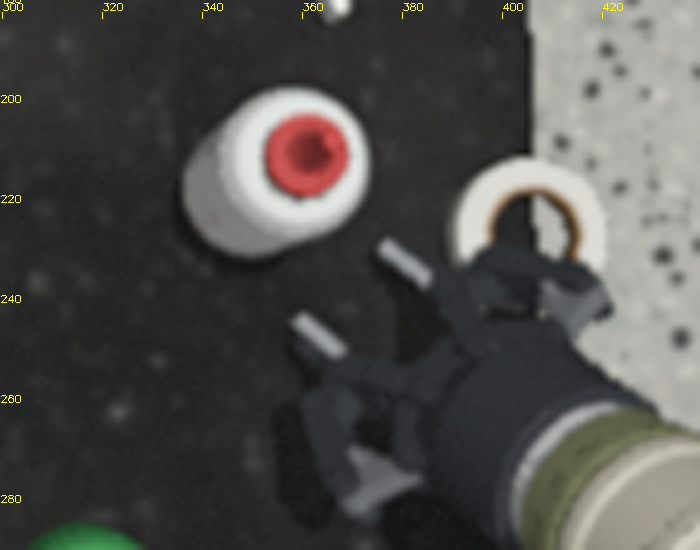

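View pics/sd.png

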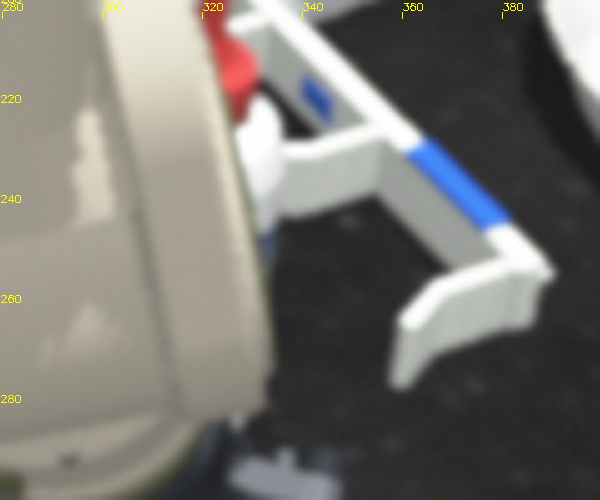

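Request:
{"name": "carry_out", "arguments": {"plan": [{"x": 0, "y": 0.005, "z": 0.0033, "ax": 0, "ay": 0, "az": 0, "hand": 0.45}, {"x": 0, "y": 0.01, "z": 0.0065, "ax": 0, "ay": 0, "az": 0, "hand": 0.45}, {"x": 0, "y": 0.0143, "z": 0.0093, "ax": 0, "ay": 0, "az": 0, "hand": 0.45}, {"x": 0, "y": 0.0177, "z": 0.0115, "ax": 0, "ay": 0, "az": 0, "hand": 0.45}, {"x": 0, "y": 0.0202, "z": 0.0131, "ax": 0, "ay": 0, "az": 0, "hand": 0.45}, {"x": 0, "y": 0.0227, "z": 0.0147, "ax": 0, "ay": 0, "az": 0, "hand": 0.45}, {"x": 0, "y": 0.0252, "z": 0.0164, "ax": 0, "ay": 0, "az": 0, "hand": 0.45}, {"x": -0.0005, "y": 0.0272, "z": 0.0177, "ax": 0, "ay": 0, "az": 0, "hand": 0.45}, {"x": -0.001, "y": 0.0293, "z": 0.0191, "ax": 0, "ay": 0, "az": 0, "hand": 0.45}, {"x": -0.0015, "y": 0.0314, "z": 0.0204, "ax": 0, "ay": 0, "az": 0, "hand": 0.45}, {"x": -0.002, "y": 0.0335, "z": 0.0217, "ax": 0, "ay": 0, "az": 0, "hand": 0.45}, {"x": -0.0025, "y": 0.0356, "z": 0.0231, "ax": 0, "ay": 0, "az": 0, "hand": 0.45}]}}

```text
clock: 13.77
tcp_pos: [0.4923, 0.0295, 0.0082]
orientation: [0.122, 0.405, 0.869, 0.257]
wrist_force: [-1.8, 0.0, 0.3]
finger_gap: 0.0384
```

Run:
```python
from h import *
s=status.get_state();print(s["joint_pos"].round(3),s["tcp_pos"],s["wrist_force"])
crop(viewer.read_camera("top"),300,150,420,260,5,"pics/te.png")
```

```text
[-0.418  0.197 -0.933  0.159  0.51  -1.043] [0.49234256 0.02951971 0.00823456] [-1.81155226  0.04250226  0.30900516]
```

View pics/te.png

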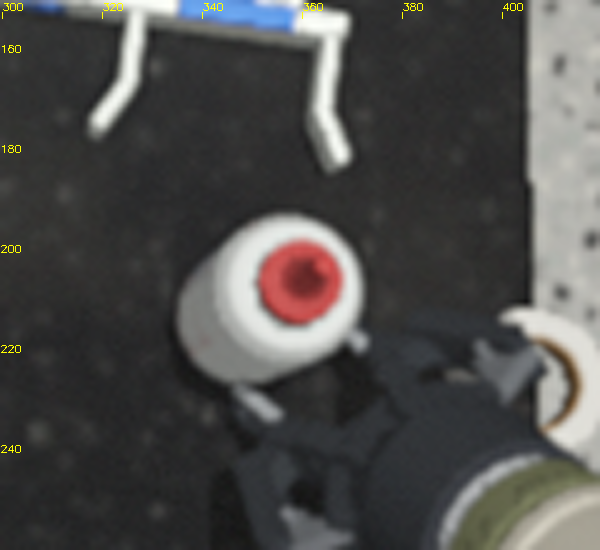

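Request:
{"name": "carry_out", "arguments": {"plan": [{"x": -0.0005, "y": 0.0028, "z": 0.0018, "ax": 0, "ay": 0, "az": 0, "hand": 0.45}, {"x": -0.001, "y": 0.0056, "z": 0.0037, "ax": 0, "ay": 0, "az": 0, "hand": 0.45}, {"x": -0.0016, "y": 0.0084, "z": 0.0055, "ax": 0, "ay": 0, "az": 0, "hand": 0.45}, {"x": -0.0021, "y": 0.0112, "z": 0.0073, "ax": 0, "ay": 0, "az": 0, "hand": 0.45}, {"x": -0.0026, "y": 0.014, "z": 0.0091, "ax": 0, "ay": 0, "az": 0, "hand": 0.45}, {"x": -0.0032, "y": 0.0168, "z": 0.011, "ax": 0, "ay": 0, "az": 0, "hand": 0.45}, {"x": -0.0037, "y": 0.0196, "z": 0.0128, "ax": 0, "ay": 0, "az": 0, "hand": 0.45}, {"x": -0.0042, "y": 0.0224, "z": 0.0146, "ax": 0, "ay": 0, "az": 0, "hand": 0.45}, {"x": -0.0048, "y": 0.0253, "z": 0.0165, "ax": 0, "ay": 0, "az": 0, "hand": 0.45}, {"x": -0.0053, "y": 0.0281, "z": 0.0183, "ax": 0, "ay": 0, "az": 0, "hand": 0.45}, {"x": -0.0053, "y": 0.0281, "z": 0.0183, "ax": 0, "ay": 0, "az": 0, "hand": 0.45}]}}

```text
clock: 14.73
tcp_pos: [0.5228, 0.0473, 0.0087]
orientation: [0.122, 0.404, 0.869, 0.257]
wrist_force: [-0.2, -0.3, -0.5]
finger_gap: 0.0385
```

Run:
```python
from bt import *
s=status.get_state();print(s["joint_pos"].round(3),s["tcp_pos"],s["wrist_force"])
im=viewer.read_camera("top");crop(im,300,140,420,250,5,"pics/tf.png")
b=s["tcp_pos"][:2]+.0295*np.array([.766,.643]);print(b)
over("top",im[:,:,::-1],[(*b,.028,.125)],(300,140,420,250),5,"pics/tf2.png")
```

```text
[-0.345  0.233 -0.886  0.131  0.49  -0.965] [0.52280654 0.04726096 0.00873679] [-0.151603   -0.31977703 -0.45354558]
[0.54540354 0.06622946]
```

View pics/tf2.png

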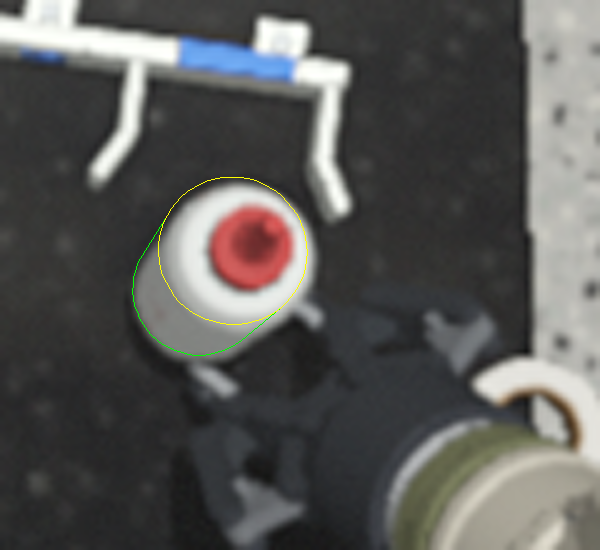

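Request:
{"name": "carry_out", "arguments": {"plan": [{"x": 0, "y": -0.005, "z": -0.0033, "ax": 0, "ay": 0, "az": 0, "hand": 0.45}, {"x": 0, "y": -0.013, "z": -0.0085, "ax": 0, "ay": 0, "az": 0, "hand": 0.45}, {"x": 0, "y": -0.024, "z": -0.0157, "ax": 0, "ay": 0, "az": 0, "hand": 0.35}, {"x": 0, "y": -0.0294, "z": -0.0191, "ax": 0, "ay": 0, "az": 0, "hand": 0.28}, {"x": 0, "y": -0.02, "z": -0.035, "ax": 0, "ay": 0, "az": 0, "hand": 0.28}, {"x": 0, "y": -0.008, "z": -0.053, "ax": 0, "ay": 0, "az": 0, "hand": 0.28}, {"x": 0, "y": 0.003, "z": -0.07, "ax": 0, "ay": 0, "az": 0, "hand": 0.28}, {"x": 0, "y": 0.003, "z": -0.07, "ax": 0, "ay": 0, "az": 0, "hand": 0.28}]}}

```text
clock: 15.45
tcp_pos: [0.4971, 0.023, 0.0727]
orientation: [0.125, 0.403, 0.869, 0.258]
wrist_force: [0.6, -0.3, 0.4]
finger_gap: 0.0241
```

```bash
python3 go.py .478 .072 .09 -8 32
```

```text
tcp [0.4971 0.023  0.0727] t 15.45 F [ 0.6  -0.34  0.4 ] gap 0.0241
shift [ 0.0497  0.0239 -0.0057] rotvec [ 0.0255 -0.4443  0.7108] zaxis [ 0.525 -0.074 -0.848]
```

```bash
python3 go.py .489 .0565 .09 8 32
```

```text
tcp [0.4971 0.023  0.0727] t 15.45 F [ 0.6  -0.34  0.4 ] gap 0.0241
shift [ 0.0307  0.0225 -0.0064] rotvec [ 0.0249 -0.2934  0.4759] zaxis [ 0.525  0.074 -0.848]
```

Request:
{"name": "carry_out", "arguments": {"plan": [{"x": 0.005, "y": 0.003, "z": -0.006, "ax": 0.004, "ay": -0.05, "az": 0.08, "hand": 0.28}, {"x": 0.01, "y": 0.007, "z": -0.01, "ax": 0.008, "ay": -0.1, "az": 0.16, "hand": 0.28}, {"x": 0.015, "y": 0.011, "z": -0.01, "ax": 0.012, "ay": -0.15, "az": 0.24, "hand": 0.28}, {"x": 0.02, "y": 0.015, "z": -0.008, "ax": 0.017, "ay": -0.2, "az": 0.32, "hand": 0.28}, {"x": 0.026, "y": 0.019, "z": -0.007, "ax": 0.021, "ay": -0.25, "az": 0.4, "hand": 0.28}, {"x": 0.0307, "y": 0.0225, "z": -0.0064, "ax": 0.025, "ay": -0.2934, "az": 0.4759, "hand": 0.28}, {"x": 0.0307, "y": 0.0225, "z": -0.0064, "ax": 0.025, "ay": -0.2934, "az": 0.4759, "hand": 0.28}, {"x": 0.0307, "y": 0.0225, "z": -0.0064, "ax": 0.025, "ay": -0.2934, "az": 0.4759, "hand": 0.28}]}}

```text
clock: 16.12
tcp_pos: [0.4883, 0.0573, 0.0896]
orientation: [0.18, 0.629, 0.727, 0.208]
wrist_force: [0.7, 0.3, -0.3]
finger_gap: 0.0238
```

```bash
python3 go.py .497 .058 .03 8 32
python3 - <<'E'
from h import *
s=status.get_state();print(s["joint_pos"].round(3))
crop(viewer.read_camera("top"),280,130,440,320,3.1,"pics/tg.png");crop(viewer.read_camera("scene"),160,130,400,330,3,"pics/sg.png")
E
```

```text
tcp [0.4883 0.0573 0.0896] t 16.1167 F [ 0.66  0.33 -0.33] gap 0.0238
shift [-0.0005 -0.0242  0.0552] rotvec [-0.0005 -0.0019  0.0038] zaxis [ 0.525  0.074 -0.848]
[-0.139 -0.094 -0.989  0.136  0.148 -0.242]
```

View pics/tg.png

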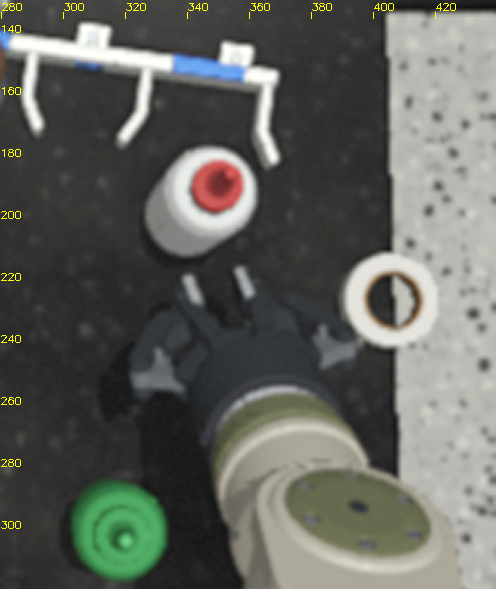

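View pics/sg.png

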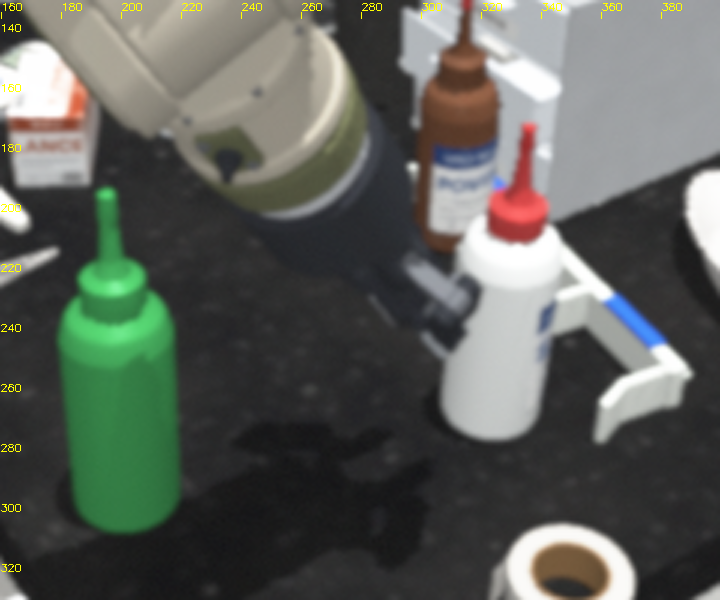

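```bash
python3 go.py .496 .0425 .03 25 30
```

```text
tcp [0.4889 0.0561 0.0897] t 16.2167 F [ 0.02 -0.62 -0.32] gap 0.0237
shift [-0.0145 -0.0273  0.0534] rotvec [ 0.0341  0.1522 -0.253 ] zaxis [ 0.453  0.211 -0.866]
```

Request:
{"name": "carry_out", "arguments": {"plan": [{"x": -0.007, "y": 0, "z": 0, "ax": 0.011, "ay": 0.05, "az": -0.084, "hand": 0.4}, {"x": -0.0145, "y": -0.005, "z": 0.009, "ax": 0.022, "ay": 0.1, "az": -0.168, "hand": 0.4}, {"x": -0.0145, "y": -0.01, "z": 0.02, "ax": 0.034, "ay": 0.152, "az": -0.253, "hand": 0.4}, {"x": -0.0145, "y": -0.019, "z": 0.037, "ax": 0.034, "ay": 0.152, "az": -0.253, "hand": 0.4}, {"x": -0.0145, "y": -0.0273, "z": 0.0534, "ax": 0.034, "ay": 0.152, "az": -0.253, "hand": 0.4}, {"x": -0.0145, "y": -0.0273, "z": 0.0534, "ax": 0.034, "ay": 0.152, "az": -0.253, "hand": 0.4}, {"x": -0.0145, "y": -0.0273, "z": 0.0534, "ax": 0.034, "ay": 0.152, "az": -0.253, "hand": 0.4}]}}

```text
clock: 16.8
tcp_pos: [0.4949, 0.0418, 0.0287]
orientation: [0.138, 0.52, 0.814, 0.218]
wrist_force: [-0.3, -0.0, 0.5]
finger_gap: 0.0345
```

```bash
python3 go.py .498 .0434 .008 25 30
python3 - <<'E'
from h import *
s=status.get_state();print(s["joint_pos"].round(3))
E
```

```text
tcp [0.4949 0.0418 0.0287] t 16.8 F [-0.27 -0.    0.5 ] gap 0.0345
shift [ 0.0001 -0.0073  0.0197] rotvec [-0.0025 -0.0014 -0.0022] zaxis [ 0.453  0.211 -0.866]
[-0.284  0.094 -0.971  0.099  0.336 -0.649]
```

Request:
{"name": "carry_out", "arguments": {"plan": [{"x": 0, "y": -0.003, "z": 0.007, "ax": 0, "ay": 0, "az": 0, "hand": 0.4}, {"x": 0, "y": -0.006, "z": 0.014, "ax": 0, "ay": 0, "az": 0, "hand": 0.4}, {"x": 0, "y": -0.0083, "z": 0.0205, "ax": 0, "ay": 0, "az": 0, "hand": 0.4}, {"x": 0, "y": -0.0083, "z": 0.0214, "ax": 0, "ay": 0, "az": 0, "hand": 0.4}, {"x": 0, "y": -0.0083, "z": 0.0214, "ax": 0, "ay": 0, "az": 0, "hand": 0.4}]}}

```text
clock: 17.22
tcp_pos: [0.4984, 0.0431, 0.0066]
orientation: [0.138, 0.52, 0.814, 0.218]
wrist_force: [0.8, 0.3, -0.0]
finger_gap: 0.0339
```

```bash
cat > go2.py <<'E'
# bottle-centred waypoint: bottle x y, psi, th, d, z
import subprocess,sys,numpy as np
bx,by,psi,th,d,z=map(float,sys.argv[1:7]);a=np.radians(psi)
subprocess.run(["python3","go.py",str(bx-d*np.cos(a)),str(by-d*np.sin(a)),str(z),str(psi),str(th)])
E
python3 go2.py .5435 .0645 25 30 .032 .007;python3 go2.py .5535 .0635 18 30 .032 .007;python3 go2.py .5645 .0625 10 30 .032 .007
python3 - <<'E'
from h import *
s=status.get_state();print(s["joint_pos"].round(3))
crop(viewer.read_camera("top"),300,140,420,250,5,"pics/th.png")
E
```

```text
tcp [0.4984 0.0431 0.0066] t 17.2167 F [ 0.8   0.27 -0.02] gap 0.0339
shift [0.0004 0.0157 0.0086] rotvec [-0.0019 -0.0012 -0.0018] zaxis [ 0.453  0.211 -0.866]
tcp [0.4984 0.0431 0.0066] t 17.2167 F [ 0.8   0.27 -0.02] gap 0.0339
shift [-0.0008  0.0234  0.013 ] rotvec [-0.002  -0.0622  0.1041] zaxis [ 0.476  0.155 -0.866]
tcp [0.4984 0.0431 0.0066] t 17.2167 F [ 0.8   0.27 -0.02] gap 0.0339
shift [-0.002   0.0324  0.0182] rotvec [-0.0021 -0.1319  0.2251] zaxis [ 0.492  0.087 -0.866]
[-0.278  0.153 -0.992  0.018  0.334 -0.643]
```

View pics/th.png

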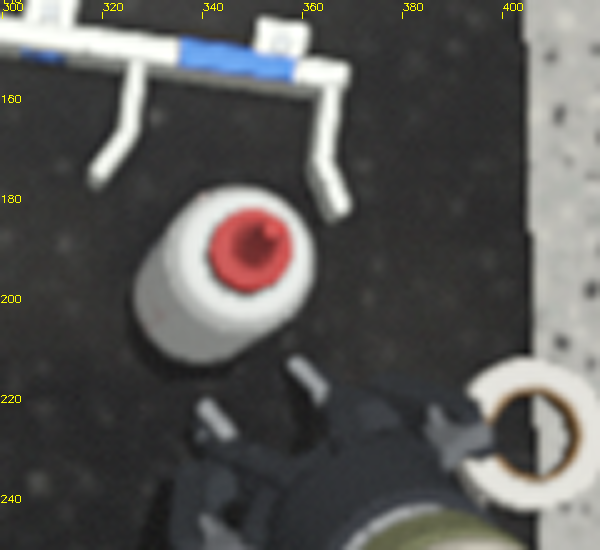

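Request:
{"name": "carry_out", "arguments": {"plan": [{"x": 0, "y": 0.005, "z": 0.0028, "ax": 0, "ay": 0, "az": 0, "hand": 0.4}, {"x": 0, "y": 0.0095, "z": 0.0053, "ax": 0, "ay": 0, "az": 0, "hand": 0.4}, {"x": 0, "y": 0.013, "z": 0.0072, "ax": 0, "ay": 0, "az": 0, "hand": 0.4}, {"x": 0, "y": 0.0157, "z": 0.0087, "ax": 0, "ay": 0, "az": 0, "hand": 0.4}, {"x": -0.0002, "y": 0.0176, "z": 0.0098, "ax": 0, "ay": -0.016, "az": 0.026, "hand": 0.4}, {"x": -0.0004, "y": 0.0195, "z": 0.0109, "ax": -0.001, "ay": -0.031, "az": 0.052, "hand": 0.4}, {"x": -0.0006, "y": 0.0215, "z": 0.0119, "ax": -0.001, "ay": -0.047, "az": 0.078, "hand": 0.4}, {"x": -0.0008, "y": 0.0234, "z": 0.013, "ax": -0.002, "ay": -0.062, "az": 0.104, "hand": 0.4}, {"x": -0.0011, "y": 0.0256, "z": 0.0143, "ax": -0.002, "ay": -0.08, "az": 0.134, "hand": 0.4}, {"x": -0.0014, "y": 0.0279, "z": 0.0156, "ax": -0.002, "ay": -0.097, "az": 0.165, "hand": 0.4}, {"x": -0.0017, "y": 0.0301, "z": 0.0169, "ax": -0.002, "ay": -0.114, "az": 0.195, "hand": 0.4}, {"x": -0.002, "y": 0.0324, "z": 0.0182, "ax": -0.002, "ay": -0.132, "az": 0.225, "hand": 0.4}]}}

```text
clock: 18.27
tcp_pos: [0.5324, 0.0575, 0.0068]
orientation: [0.166, 0.621, 0.74, 0.198]
wrist_force: [-3.1, 0.0, 1.3]
finger_gap: 0.0345
```

```bash
python3 - <<'E'
from bt import *
s=status.get_state();print(s["joint_pos"].round(3),s["tcp_pos"],s["wrist_force"])
im=viewer.read_camera("top")
b=s["tcp_pos"][:2]+.032*np.array([.985,.174]);print(b)
over("top",im[:,:,::-1],[(*b,.028,.125)],(300,130,420,240),5,"pics/ti.png")
crop(viewer.read_camera("scene"),240,130,400,300,3.5,"pics/si.png")
E
python3 go2.py .5645 .0625 10 30 .032 .007
```

```text
[-0.127  0.184 -0.974 -0.09   0.149 -0.262] [0.53237992 0.0574957  0.00675961] [-3.05764046  0.04263461  1.32204368]
[0.56389992 0.0630637 ]
tcp [0.5328 0.0578 0.0069] t 18.3667 F [-0.1  -0.52 -1.29] gap 0.034
shift [-0.0009  0.     -0.    ] rotvec [-0.0005 -0.0004  0.0013] zaxis [ 0.492  0.087 -0.866]
```

View pics/ti.png

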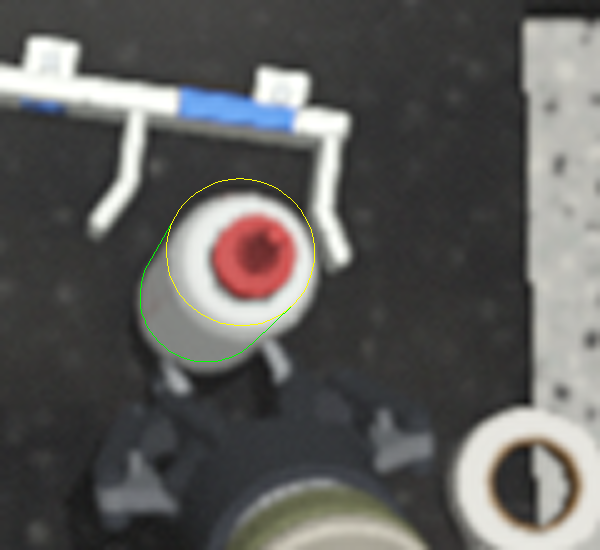

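View pics/si.png

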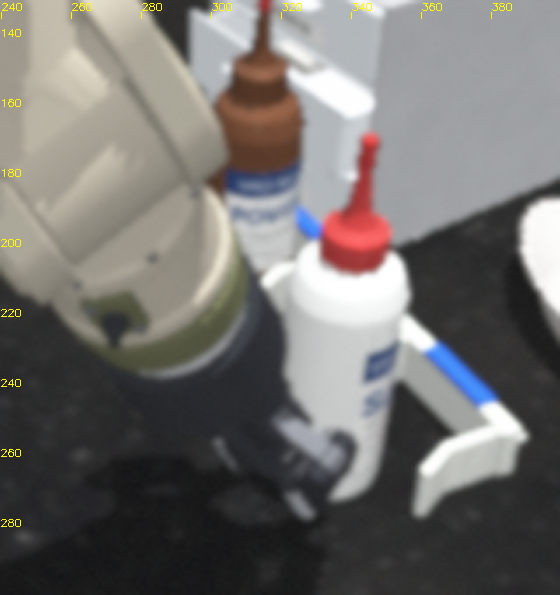

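```bash
python3 go2.py .580 .0603 4 30 .028 .007;python3 go2.py .598 .0578 0 30 .028 .007
```

```text
tcp [0.5328 0.0578 0.0069] t 18.3667 F [-0.1  -0.52 -1.29] gap 0.034
shift [-0.0028  0.0165  0.0095] rotvec [-0.0005 -0.0528  0.092 ] zaxis [ 0.499  0.035 -0.866]
tcp [0.5328 0.0578 0.0069] t 18.3667 F [-0.1  -0.52 -1.29] gap 0.034
shift [-0.0065  0.0317  0.0182] rotvec [-0.0005 -0.0877  0.1525] zaxis [ 0.5    0.    -0.866]
```

Request:
{"name": "carry_out", "arguments": {"plan": [{"x": -0.0005, "y": 0.0028, "z": 0.0016, "ax": 0, "ay": -0.009, "az": 0.015, "hand": 0.4}, {"x": -0.0009, "y": 0.0055, "z": 0.0032, "ax": 0, "ay": -0.018, "az": 0.031, "hand": 0.4}, {"x": -0.0014, "y": 0.0083, "z": 0.0048, "ax": 0, "ay": -0.026, "az": 0.046, "hand": 0.4}, {"x": -0.0019, "y": 0.011, "z": 0.0063, "ax": 0, "ay": -0.035, "az": 0.061, "hand": 0.4}, {"x": -0.0023, "y": 0.0138, "z": 0.0079, "ax": 0, "ay": -0.044, "az": 0.077, "hand": 0.4}, {"x": -0.0028, "y": 0.0165, "z": 0.0095, "ax": 0, "ay": -0.053, "az": 0.092, "hand": 0.4}, {"x": -0.0034, "y": 0.019, "z": 0.011, "ax": 0, "ay": -0.059, "az": 0.102, "hand": 0.4}, {"x": -0.004, "y": 0.0216, "z": 0.0124, "ax": 0, "ay": -0.065, "az": 0.112, "hand": 0.4}, {"x": -0.0047, "y": 0.0241, "z": 0.0139, "ax": 0, "ay": -0.07, "az": 0.122, "hand": 0.4}, {"x": -0.0053, "y": 0.0266, "z": 0.0153, "ax": 0, "ay": -0.076, "az": 0.132, "hand": 0.4}, {"x": -0.0059, "y": 0.0292, "z": 0.0168, "ax": 0, "ay": -0.082, "az": 0.142, "hand": 0.4}, {"x": -0.0065, "y": 0.0317, "z": 0.0182, "ax": 0, "ay": -0.088, "az": 0.1525, "hand": 0.4}]}}

```text
clock: 19.37
tcp_pos: [0.5702, 0.0577, 0.007]
orientation: [0.183, 0.684, 0.683, 0.183]
wrist_force: [-1.3, 0.0, -0.3]
finger_gap: 0.0339
```

Run:
```python
from bt import *
s=status.get_state();print(s["joint_pos"].round(3),s["tcp_pos"],s["wrist_force"])
im=viewer.read_camera("top")
b=s["tcp_pos"][:2]+.028*np.array([1,0]);print(b)
over("top",im[:,:,::-1],[(*b,.028,.125)],(300,120,420,230),5,"pics/tj.png")
```

```text
[-0.052  0.241 -0.895 -0.088  0.025 -0.044] [0.57024009 0.05774155 0.00700633] [-1.2704449   0.00501331 -0.31045846]
[0.59824009 0.05774155]
```

View pics/tj.png

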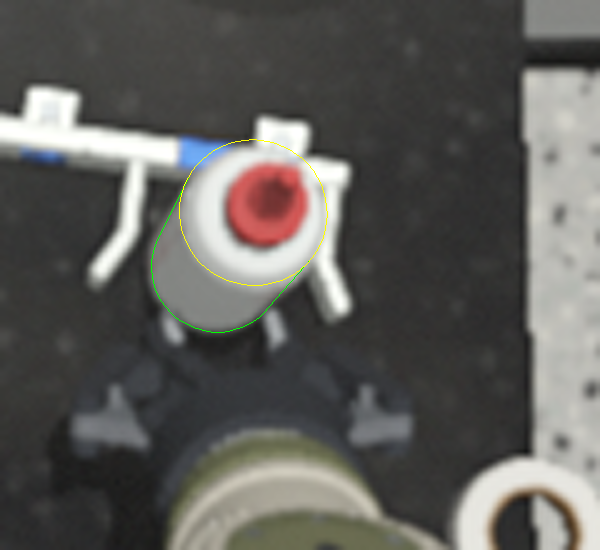

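Request:
{"name": "carry_out", "arguments": {"plan": [{"x": -0.0001, "y": 0.0011, "z": 0.0006, "ax": 0, "ay": 0, "az": 0, "hand": 0.4}, {"x": -0.0002, "y": 0.0022, "z": 0.0012, "ax": 0, "ay": 0, "az": 0, "hand": 0.4}, {"x": -0.0003, "y": 0.0033, "z": 0.0019, "ax": 0, "ay": 0, "az": 0, "hand": 0.4}, {"x": -0.0004, "y": 0.0043, "z": 0.0025, "ax": 0, "ay": 0, "az": 0, "hand": 0.4}]}}

```text
clock: 19.75
tcp_pos: [0.5761, 0.0573, 0.0073]
orientation: [0.183, 0.684, 0.682, 0.183]
wrist_force: [0.5, 0.3, -0.8]
finger_gap: 0.0339
```

Request:
{"name": "carry_out", "arguments": {"plan": [{"x": -0.0001, "y": 0.0009, "z": 0.0005, "ax": 0, "ay": 0, "az": 0, "hand": 0.4}, {"x": -0.0001, "y": 0.0009, "z": 0.0005, "ax": 0, "ay": 0, "az": 0, "hand": 0.4}]}}

```text
clock: 19.92
tcp_pos: [0.5774, 0.0571, 0.0074]
orientation: [0.184, 0.684, 0.682, 0.183]
wrist_force: [-0.8, -0.1, -0.5]
finger_gap: 0.0338
```

Request:
{"name": "carry_out", "arguments": {"plan": [{"x": -0.0001, "y": 0.0009, "z": 0.0005, "ax": 0, "ay": 0, "az": 0, "hand": 0.4}, {"x": -0.0001, "y": 0.0009, "z": 0.0005, "ax": 0, "ay": 0, "az": 0, "hand": 0.4}]}}

```text
clock: 20.08
tcp_pos: [0.5783, 0.0569, 0.0074]
orientation: [0.183, 0.684, 0.682, 0.183]
wrist_force: [-1.0, 0.4, -1.1]
finger_gap: 0.0342
```

Request:
{"name": "carry_out", "arguments": {"plan": [{"x": -0.0001, "y": 0.0009, "z": 0.0005, "ax": 0, "ay": 0, "az": 0, "hand": 0.4}, {"x": -0.0001, "y": 0.0009, "z": 0.0005, "ax": 0, "ay": 0, "az": 0, "hand": 0.4}]}}

```text
clock: 20.25
tcp_pos: [0.5787, 0.057, 0.0069]
orientation: [0.183, 0.684, 0.682, 0.183]
wrist_force: [-3.5, 0.6, 0.4]
finger_gap: 0.034
```

Contact shows at the predicted place; one more small nudge to confirm a firm stop.

Request:
{"name": "carry_out", "arguments": {"plan": [{"x": -0.0001, "y": 0.0014, "z": 0.0007, "ax": 0, "ay": 0, "az": 0, "hand": 0.4}, {"x": -0.0001, "y": 0.0014, "z": 0.0007, "ax": 0, "ay": 0, "az": 0, "hand": 0.4}, {"x": -0.0001, "y": 0.0014, "z": 0.0007, "ax": 0, "ay": 0, "az": 0, "hand": 0.4}]}}

```text
clock: 20.5
tcp_pos: [0.5791, 0.057, 0.0065]
orientation: [0.182, 0.684, 0.683, 0.182]
wrist_force: [-6.3, 0.2, 3.8]
finger_gap: 0.0342
```

Request:
{"name": "carry_out", "arguments": {"plan": [{"x": -0.0002, "y": 0.0016, "z": 0.0006, "ax": 0, "ay": 0, "az": 0, "hand": 0.4}, {"x": -0.0002, "y": 0.0016, "z": 0.0006, "ax": 0, "ay": 0, "az": 0, "hand": 0.4}, {"x": -0.0002, "y": 0.0016, "z": 0.0006, "ax": 0, "ay": 0, "az": 0, "hand": 0.4}]}}

```text
clock: 20.75
tcp_pos: [0.5792, 0.057, 0.0062]
orientation: [0.181, 0.684, 0.683, 0.181]
wrist_force: [-8.5, 0.5, 6.0]
finger_gap: 0.0343
```

Firm stop. Retreat straight back.

Request:
{"name": "carry_out", "arguments": {"plan": [{"x": 0.0005, "y": -0.005, "z": -0.0029, "ax": 0, "ay": 0, "az": 0, "hand": 0.4}, {"x": 0.001, "y": -0.012, "z": -0.0069, "ax": 0, "ay": 0, "az": 0, "hand": 0.4}, {"x": 0.001, "y": -0.021, "z": -0.0125, "ax": 0, "ay": 0, "az": 0, "hand": 0.4}, {"x": 0.001, "y": -0.032, "z": -0.02, "ax": 0, "ay": 0, "az": 0, "hand": 0.4}, {"x": 0.001, "y": -0.032, "z": -0.045, "ax": 0, "ay": 0, "az": 0, "hand": 0.4}, {"x": 0.001, "y": -0.025, "z": -0.075, "ax": 0, "ay": 0, "az": 0, "hand": 0.4}, {"x": 0.001, "y": -0.01, "z": -0.11, "ax": 0, "ay": 0, "az": 0, "hand": 0.4}, {"x": 0.001, "y": 0.005, "z": -0.145, "ax": 0, "ay": 0, "az": 0, "hand": 0.4}, {"x": 0.001, "y": 0.02, "z": -0.18, "ax": 0, "ay": 0, "az": 0, "hand": 0.4}, {"x": 0.001, "y": 0.035, "z": -0.215, "ax": 0, "ay": 0, "az": 0, "hand": 0.4}, {"x": 0.001, "y": 0.035, "z": -0.215, "ax": 0, "ay": 0, "az": 0, "hand": 0.4}, {"x": 0.001, "y": 0.035, "z": -0.215, "ax": 0, "ay": 0, "az": 0, "hand": 0.4}]}}

```text
clock: 21.75
tcp_pos: [0.5046, 0.0579, 0.2141]
orientation: [0.184, 0.683, 0.682, 0.184]
wrist_force: [-0.2, -0.7, -0.2]
finger_gap: 0.0344
```

Run:
```python
from bt import *
s=status.get_state();print(s["tcp_pos"],s["wrist_force"],s["clock"])
p=np.load("hold.npy");a=p[2];ex=np.array([np.cos(a),np.sin(a)]);ey=np.array([-ex[1],ex[0]])
viewer.read_camera("scene")
im=viewer.read_camera("top");cv2.imwrite("pics/tk.png",im[:,:,::-1])
w_=p[:2]-.028*ex-.080*ey;b=p[:2]-.026*ex+.079*ey
over("top",im[:,:,::-1],[(*w_,.028,.125),(*b,.026,.11)],(230,120,390,220),5,"pics/tk2.png")
i2=viewer.read_camera("scene");over("scene",i2[:,:,::-1],[(*w_,.028,.125),(*b,.026,.11)],(260,100,410,280),3.3,"pics/sk2.png")
cv2.imwrite("pics/sk.png",i2[:,:,::-1])
```

```text
[0.50459979 0.0579394  0.21413585] [-0.24449855 -0.74443841 -0.21264387] 21.75
```

View pics/tk.png

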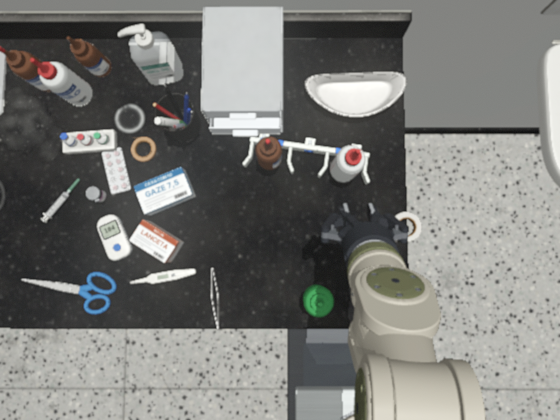

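View pics/tk2.png

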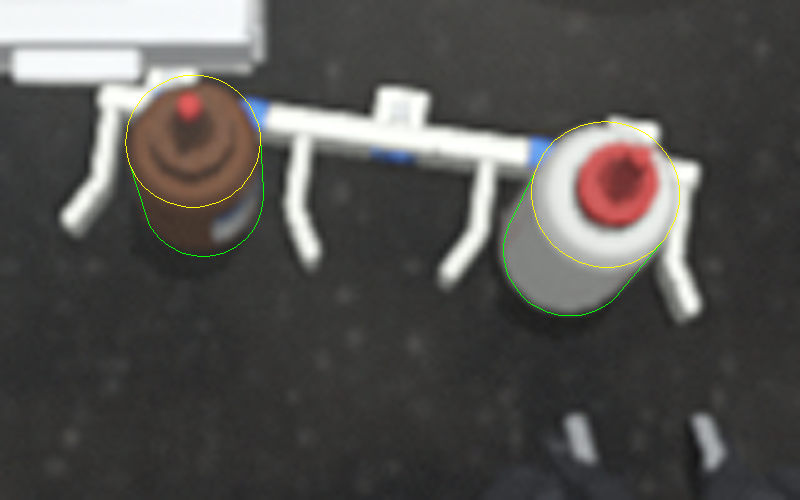

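View pics/sk2.png

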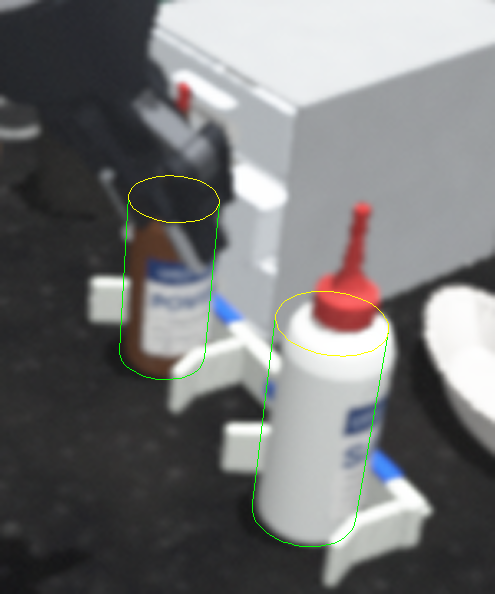

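Run:
```python
from h import *
a=cv2.imread("pics/top0.png").astype(int);b=cv2.imread("pics/tk.png").astype(int)
d=abs(a-b).max(2)
for n,(x0,y0,x1,y1) in dict(gauze=(130,162,200,215),lancet=(128,215,185,265),dish=(300,65,410,120),forceps=(205,265,222,328),green=(300,283,318,320),tapeR=(408,208,424,236)).items(): print(n,(d[y0:y1,x0:x1]>40).sum())
print(env.hand_in())
```

```text
gauze 0
lancet 0
dish 0
forceps 0
green 11
tapeR 5
the job is handed in; nothing more can be done
None
```

The brown bottle is in the left bay and the white one in the right bay, both upright and pushed up against the back stop. I handed the job in at about 22 s, with the gripper raised and touching nothing.

I pushed both bottles low with the tips of two half-closed fingers, with the tool tilted so that only the tips touched.

The white bottle needed extra steps. My first straight descent behind it ran into a joint limit at 72 mm height, without touching anything. I then pushed it in two stages, diagonally onto the bay's centre line and then straight in while turning the tool.

**Last checks**
- **Fully home:** at the end of each push the arm stopped advancing while the sideways force rose to about 9 N. The top picture matches both home positions to about 1–2 mm.
- **Disagreements:** the scene picture puts both bottles about 2 pixels to one side, which I took as calibration error. Brown stopped about 5 mm farther on than my finger-size estimate. I put that down to fingertips narrower than I assumed, because white showed about the same offset.
- **Other things on the worktop:** the gauze box, lancet box, dish and forceps show no change from the first picture. The green bottle and the tape differ by only a few pixels (11 and 5), probably shadow. The gripper partly hid the tape in the last picture, so I compared only its right edge.

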